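# Make up a puzzle order: load blocks, knock pegs flush, count keys

## Task

Make up a puzzle order in the tray: lay every puzzle block flat in the large compartment, peg side up, and once they are all in, knock each block's peg down flush with the mallet, never with the gripper. Count exactly four spare keys into the small compartment and leave the fifth out of the tray. Finish with the mallet standing upright on its round cork mat again, and leave the other things on the bench alone.

Things in the scene. Friction and masses are not known exactly. Their poses are not given: they have to be found in the camera images.
- block1: Pale wooden puzzle block (two to four alike; None if absent): 84 mm long (own x), 32 mm wide (y), 32 mm high (z), about 80 g, with a notch 24 mm long and 12 mm deep across the middle of its top, where it is 20 mm high. A dark round locking peg stands up out of one end of its top, 27 mm from the centre along +x. Origin: centre of the underside.
- block2: Puzzle block, the same as block1, with peg2 in its top; None if absent.
- block3: Puzzle block, the same as block1, with peg3 in its top; None if absent.
- block4: Puzzle block, the same as block1, with peg4 in its top; None if absent.
- peg1 (a joint): How far the dark locking peg (14 mm thick) of block1 has been driven down, m: 0 = it stands 14 mm above the block's top, 0.014 = flush with the top, its stop. It starts 10 to 14 mm proud. It is held by a sprung collar: it needs about 10 N to move and then stays where it is left.
- peg2 (a joint): The same for the peg of block2; None if the block is absent.
- peg3 (a joint): The same for the peg of block3; None if the block is absent.
- peg4 (a joint): The same for the peg of block4; None if the block is absent.
- key1: Spare key: plain square dark wooden stick 45 mm long (own x), 14 by 14 mm, about 15 g; five alike lie on the bench. Origin: centre of the underside.
- key2: Spare key, the same as key1.
- key3: Spare key, the same as key1.
- key4: Spare key, the same as key1.
- key5: Spare key, the same as key1.
- tray_blocks (a point): Centre of the floor of the large compartment, 140 mm (x) by 317 mm (y) inside, of the order tray: a fixed, shallow wooden tray, 156 mm (own x) by 436 mm (own y) outside, floor 6 mm thick, walls 8 mm thick, their tops 14 mm above the bench. A low wall splits off a small compartment at its -y end. x and y along the tray's sides, z up.
- tray_keys (a point): Centre of the floor of the small compartment of the same tray, 140 mm (x) by 95 mm (y) inside, at the tray's -y end; axes as for tray_blocks.
- mallet: Turned wooden mallet, 122 mm high, standing upright on the flat end face of its head: head 52 mm across and 50 mm high, above it a round handle 26 mm thick from 50 to 122 mm. About 0.3 kg. Origin: centre of the striking face (the underside); z up along the handle. Hold it by the handle from above and strike with the underside.
- mat_top (a point): Centre of the top of the round cork mat (90 mm across, 3 mm thick, fixed) on which the mallet stands.
- disc: Loose plain wooden disc, 30 mm across, 12 mm high, lying among the blocks; not part of the job.
- glue: White glue bottle, 50 mm across, 140 mm high, behind the tray; not part of the job.
- tin: Open steel tin, 72 mm across, 90 mm high, behind the tray; not part of the job.
- sandblock: Cork sanding block, 100 by 60 by 35 mm, near left; not part of the job.
- chisel: Screwdriver, 220 mm long, on the right; not part of the job.
- ferrule: Brass ring, 30 mm across, 10 mm high, lying flat in front of the keys; not part of the job.

How it is judged:
On the way, in this order (a step that is already met when the one before it is completed fails the run):
1. every block lies flat in the large compartment, peg up, pegs not yet driven (x of block1 in the frame of tray_blocks between -0.06 and 0.06 m and y of block1 in the frame of tray_blocks between -0.148 and 0.148 m and z of each of block1, block2, block3, block4 in the frame of tray_blocks below 0.008 m and angle between each of block1, block2, block3, block4's own z axis and vertical below 0.12 rad and x of block2 in the frame of tray_blocks between -0.06 and 0.06 m and y of block2 in the frame of tray_blocks between -0.148 and 0.148 m and x of block3 in the frame of tray_blocks between -0.06 and 0.06 m and y of block3 in the frame of tray_blocks between -0.148 and 0.148 m and x of block4 in the frame of tray_blocks between -0.06 and 0.06 m and y of block4 in the frame of tray_blocks between -0.148 and 0.148 m and value of joint each of peg1, peg2, peg3, peg4 below 0.008 m), for 0.2 s.
2. the mallet strikes a block's peg ((contact force between mallet and block1 above 4 N or contact force between mallet and block2 above 4 N or contact force between mallet and block3 above 4 N or contact force between mallet and block4 above 4 N)).
3. every peg is flush (value of joint each of peg1, peg2, peg3, peg4 above 0.0115 m), for 0.1 s.
At the end, for the whole second after the job is handed in: Every block present lies flat in the large compartment (within 7 degrees), its peg within 2.5 mm of flush; exactly four keys are in the small compartment, the fifth outside the tray; the mallet stands upright within 30 mm of the mat's centre; all at rest (all of step 3 and x of block1 in the frame of tray_blocks between -0.06 and 0.06 m and y of block1 in the frame of tray_blocks between -0.148 and 0.148 m and z of each of block1, block2, block3, block4 in the frame of tray_blocks below 0.008 m and angle between each of block1, block2, block3, block4's own z axis and vertical below 0.12 rad and x of block2 in the frame of tray_blocks between -0.06 and 0.06 m and y of block2 in the frame of tray_blocks between -0.148 and 0.148 m and x of block3 in the frame of tray_blocks between -0.06 and 0.06 m and y of block3 in the frame of tray_blocks between -0.148 and 0.148 m and x of block4 in the frame of tray_blocks between -0.06 and 0.06 m and y of block4 in the frame of tray_blocks between -0.148 and 0.148 m and ((not (x of key1 in the frame of tray_blocks between -0.078 and 0.078 m and y of key1 in the frame of tray_blocks between -0.27 and 0.167 m and z of key1 in the frame of tray_blocks below 0.06 m) and (x of key2 in the frame of tray_keys between -0.072 and 0.072 m and y of key2 in the frame of tray_keys between -0.05 and 0.05 m and z of key2 in the frame of tray_keys below 0.03 m) and (x of key3 in the frame of tray_keys between -0.072 and 0.072 m and y of key3 in the frame of tray_keys between -0.05 and 0.05 m and z of key3 in the frame of tray_keys below 0.03 m) and (x of key4 in the frame of tray_keys between -0.072 and 0.072 m and y of key4 in the frame of tray_keys between -0.05 and 0.05 m and z of key4 in the frame of tray_keys below 0.03 m) and (x of key5 in the frame of tray_keys between -0.072 and 0.072 m and y of key5 in the frame of tray_keys between -0.05 and 0.05 m and z of key5 in the frame of tray_keys below 0.03 m)) or ((x of key1 in the frame of tray_keys between -0.072 and 0.072 m and y of key1 in the frame of tray_keys between -0.05 and 0.05 m and z of key1 in the frame of tray_keys below 0.03 m) and not (x of key2 in the frame of tray_blocks between -0.078 and 0.078 m and y of key2 in the frame of tray_blocks between -0.27 and 0.167 m and z of key2 in the frame of tray_blocks below 0.06 m) and (x of key3 in the frame of tray_keys between -0.072 and 0.072 m and y of key3 in the frame of tray_keys between -0.05 and 0.05 m and z of key3 in the frame of tray_keys below 0.03 m) and (x of key4 in the frame of tray_keys between -0.072 and 0.072 m and y of key4 in the frame of tray_keys between -0.05 and 0.05 m and z of key4 in the frame of tray_keys below 0.03 m) and (x of key5 in the frame of tray_keys between -0.072 and 0.072 m and y of key5 in the frame of tray_keys between -0.05 and 0.05 m and z of key5 in the frame of tray_keys below 0.03 m)) or ((x of key1 in the frame of tray_keys between -0.072 and 0.072 m and y of key1 in the frame of tray_keys between -0.05 and 0.05 m and z of key1 in the frame of tray_keys below 0.03 m) and (x of key2 in the frame of tray_keys between -0.072 and 0.072 m and y of key2 in the frame of tray_keys between -0.05 and 0.05 m and z of key2 in the frame of tray_keys below 0.03 m) and not (x of key3 in the frame of tray_blocks between -0.078 and 0.078 m and y of key3 in the frame of tray_blocks between -0.27 and 0.167 m and z of key3 in the frame of tray_blocks below 0.06 m) and (x of key4 in the frame of tray_keys between -0.072 and 0.072 m and y of key4 in the frame of tray_keys between -0.05 and 0.05 m and z of key4 in the frame of tray_keys below 0.03 m) and (x of key5 in the frame of tray_keys between -0.072 and 0.072 m and y of key5 in the frame of tray_keys between -0.05 and 0.05 m and z of key5 in the frame of tray_keys below 0.03 m)) or ((x of key1 in the frame of tray_keys between -0.072 and 0.072 m and y of key1 in the frame of tray_keys between -0.05 and 0.05 m and z of key1 in the frame of tray_keys below 0.03 m) and (x of key2 in the frame of tray_keys between -0.072 and 0.072 m and y of key2 in the frame of tray_keys between -0.05 and 0.05 m and z of key2 in the frame of tray_keys below 0.03 m) and (x of key3 in the frame of tray_keys between -0.072 and 0.072 m and y of key3 in the frame of tray_keys between -0.05 and 0.05 m and z of key3 in the frame of tray_keys below 0.03 m) and not (x of key4 in the frame of tray_blocks between -0.078 and 0.078 m and y of key4 in the frame of tray_blocks between -0.27 and 0.167 m and z of key4 in the frame of tray_blocks below 0.06 m) and (x of key5 in the frame of tray_keys between -0.072 and 0.072 m and y of key5 in the frame of tray_keys between -0.05 and 0.05 m and z of key5 in the frame of tray_keys below 0.03 m)) or ((x of key1 in the frame of tray_keys between -0.072 and 0.072 m and y of key1 in the frame of tray_keys between -0.05 and 0.05 m and z of key1 in the frame of tray_keys below 0.03 m) and (x of key2 in the frame of tray_keys between -0.072 and 0.072 m and y of key2 in the frame of tray_keys between -0.05 and 0.05 m and z of key2 in the frame of tray_keys below 0.03 m) and (x of key3 in the frame of tray_keys between -0.072 and 0.072 m and y of key3 in the frame of tray_keys between -0.05 and 0.05 m and z of key3 in the frame of tray_keys below 0.03 m) and (x of key4 in the frame of tray_keys between -0.072 and 0.072 m and y of key4 in the frame of tray_keys between -0.05 and 0.05 m and z of key4 in the frame of tray_keys below 0.03 m) and not (x of key5 in the frame of tray_blocks between -0.078 and 0.078 m and y of key5 in the frame of tray_blocks between -0.27 and 0.167 m and z of key5 in the frame of tray_blocks below 0.06 m))) and horizontal distance between mallet and mat_top below 0.03 m and angle between mallet's own z axis and vertical below 0.1 rad and z of mallet in the frame of mat_top below 0.008 m and linear speed of each of block1, block2, block3, block4, key1, key2, key3, key4, key5, mallet below 0.03 m/s); the robot touches nothing.
It fails at once if a peg is pushed in by the gripper or arm ((velocity of joint peg1 above 0.02 m/s and contact force between mallet and block1 below 0.05 N and contact force between any of the fingers, the arm and block1 above 1 N) or (velocity of joint peg2 above 0.02 m/s and contact force between mallet and block2 below 0.05 N and contact force between any of the fingers, the arm and block2 above 1 N) or (velocity of joint peg3 above 0.02 m/s and contact force between mallet and block3 below 0.05 N and contact force between any of the fingers, the arm and block3 above 1 N) or (velocity of joint peg4 above 0.02 m/s and contact force between mallet and block4 below 0.05 N and contact force between any of the fingers, the arm and block4 above 1 N)).
It fails at once if one of the other things on the bench is moved by more than 40 mm (distance of any of disc, glue, tin, sandblock, chisel, ferrule from where it was at the start of the episode above 0.04 m).
Of block1, block2, block3, block4 only 2 to 4 are there at a start; the rules pass over those that are not, and their reading is None.
At some moment in a run one of block1, block2, block3, block4, key1, key2, key3, key4, key5 may be knocked a few centimetres aside while the robot is not near it.
It also fails if it takes over 210 s, if anything falls off the work surface, if the arm or the gripper's body presses on something with over 40 N, if the wrist force passes 120 N, or if a joint passes its speed limit or range.

## Robot

A 6-joint arm with a two-finger parallel gripper is mounted at the origin on the work surface. World frame = base frame: x ahead of the robot, y to its left, z up, the work surface at z = 0. Lengths are in m, angles in rad, forces in N, time in s.
With the tool pointing down it reaches from about 0.25 to 0.775 m from the base axis. Payload 4 kg.
Tool frame: the origin (TCP) lies on the centre line of the jaws, within the pads' length; the fingertips stand robot.tips_ahead ahead of it and the grasp point (between the pads) lies 8 mm behind it (robot.tips_ahead is the distance from the TCP to the fingertips, in m); z points along the fingers, y is the line along which they close (so a half turn about z gives the same grasp; the last joint's range is limited). The gripper opens to 94 mm and grips with 3 to 60 N. Pads are 16 mm wide; open, the fingers measure 119 mm over their backs; the gripper's body (75 mm by 177 mm) begins 78 mm behind the grasp point.
Start: joints at [-1.412, 0.087, 1.371, -0, 1.684, -0.103], TCP at [0.142, -0.531, 0.217] pointing down, gripper open.
Joint ranges: [-3.1, 3.1], [-0.76, 2.03], [0.27, 2.55], [-1.08, 4.22], [0.17, 2.65], [-2.57, 2.57]. Speed limits (rad/s): [2.79, 2.79, 3.14, 3.14, 3.14, 3.14].

## Interface

Orientations are given as [roll, pitch, yaw] about the fixed x, y, z axes, in that order (R = Rz(yaw) Ry(pitch) Rx(roll)).
In Python, from bench import robot, snapshot, close_job, spotter gives the robot as it stands. The module is installed in compiled form; this text tells all that it offers.
- The arm moves only by the tool servo_tool, never from a script. Its argument "commands" is one flat list of numbers, 7 for each row, row after row: the shift along the tool's x, y, z in m, then the turn, a rotation vector about the tool's x, y, z in degrees, then the finger opening in m, from 0 to 0.094. In form: [x, y, z, ax, ay, az, grip, x, y, z, ax, ay, az, grip, ...]. A call has 1 to 10 rows; each row is the pose to reach, as a shift and turn from the pose commanded when the call began, along the tool's axes at that moment; what a row does not reach only later rows make up. A row lasts 1/8 s, in which the tool goes at most 62.5 mm and 10.7 degrees, less where a joint would pass 70% of its speed; a pose out of reach is approached as far as the arm can. A call with a gripper value outside its range is refused whole. The fingers move at their own pace and stop on an object; the grip force is fixed at half the most. Time passes only in rows, so rows that repeat a pose let the fingers close. It gives the time, the measured TCP pose, the force, the opening and the grip force at its end, in the units of the state.
- robot.get_obs(): the state, without advancing time (a new reading comes with each control period).
- snapshot(name): name is "scene" or "top" or "wrist"; returns a dict with "img" (420x560x3 uint8, blue, green, red), "camera_matrix" (3x3 intrinsics, pixels), "extrinsics" (4x4, takes a point from camera to world coordinates); the wrist camera has in their place "hand_eye" (4x4, takes a point from camera to tool coordinates, whose origin is the TCP and whose axes are the flange's). Camera axes: x right, y down, z forward; pixel columns grow to the right and rows downward; lengths in m; the calibration is good to about 2 mm. A picture is of the moment at which its call begins: read the wrist's pose just before it. There is no depth.
- close_job(): hands the job in; it is judged then, once.
Trained networks look in a picture, given as the dict that the camera call returned (one of the last four; its "shot" number tells which), for a name from the list of things; names that differ only in an ending like _2 or _b are one class to them, and where a whole thing is asked for, a point or a joint stands for the part that bears it (a point fixed in the world has none). Each returns a list of dicts, best first, with "conf" (0 to 1); they miss things now and then, are a little off and sometimes report something else, mostly with a low value. They report only what shows in the picture. A call takes as long as a camera call.
- spotter.trace(name, picture): "region" (420x560 bool, what is visible of it) and "box" ([left, top, width, height] in pixels, round what is visible of it).
The state is a dict: "time": time; "joint_positions": joint angles; "qvel": joint speeds; "joint_torque": joint torques, N m; "tool_pos": TCP position; "ee_rot": TCP orientation; "wrist_force": force on the tool from outside, world axes, zero at the start; "wrist_torque": the same for the moment, N m; "width": finger opening in m; "finger_force": force on a finger pad.
Only numpy, scipy, OpenCV 4.12 (cv2) and the standard library are available. Lean on these libraries where they do the work, as an engineer would, in place of code of your own. Each camera call takes 0.05 s, during which the arm holds its last target. There are 200 camera calls.

## Working session

There is one attempt and no reset: what is moved stays moved. The work goes in short steps, Python scripts to look and compute and a tool call to move; the robot and the scene stay as the last step left them, time stands still between calls to the robot, and variables do not carry over. Pictures are saved under pics/ and viewed, at most 14 in all, crops included, and the job is handed in when it is done.

Besides the shell and the picture viewer there is one more tool, called as name(argument=value, ...), one argument or row to a line, values as JSON. servo_tool: Moves the arm, as the interface text tells. Its arguments: {"type":"object","properties":{"commands":{"type":"array","items":{"type":"number"}}},"required":["commands"]}

```bash
mkdir -p pics; ls
cat > h.py <<'E'
import numpy as np, cv2
from bench import robot, snapshot, close_job, spotter
from scipy.spatial.transform import Rotation as R
def shot(n):
    o=robot.get_obs(); s=snapshot(n)
    if n=="wrist":
        T=np.eye(4);T[:3,:3]=R.from_euler('xyz',o["ee_rot"]).as_matrix() if np.size(o["ee_rot"])==3 else np.array(o["ee_rot"]).reshape(3,3);T[:3,3]=o["tool_pos"]
        s["extrinsics"]=T@np.array(s["hand_eye"])
    return s
def ray(s,u,v):
    E=np.array(s["extrinsics"]);d=E[:3,:3]@np.linalg.inv(s["camera_matrix"])@np.array([u,v,1.]);return E[:3,3],d
def at(s,u,v,z):
    c,d=ray(s,u,v);return c+d*(z-c[2])/d[2]
def proj(s,p):
    E=np.linalg.inv(s["extrinsics"]);q=np.array(s["camera_matrix"])@(E[:3,:3]@np.array(p)+E[:3,3]);return q[:2]/q[2]
def tri(a,pa,b,pb):
    c1,d1=ray(a,*pa);c2,d2=ray(b,*pb)
    t=np.linalg.lstsq(np.c_[d1,-d2],c2-c1,rcond=None)[0];x,y=c1+t[0]*d1,c2+t[1]*d2
    return (x+y)/2,np.linalg.norm(x-y)
E
python3 - <<'E'
from h import *
o=robot.get_obs();print(o, robot.tips_ahead)
for n in("top","scene"):
    s=shot(n);cv2.imwrite(f"pics/{n}0.png",cv2.resize(s["img"],(800,600),interpolation=cv2.INTER_CUBIC));print(n,np.round(s["extrinsics"],3).tolist(),np.round(s["camera_matrix"],1).tolist())
    for k in("block1","key1","mallet","disc","peg1","ferrule","mat_top","tray_blocks","chisel","sandblock","tin","glue"):
        try: r=spotter.trace(k,s)
        except Exception as e: print(k,e);continue
        for d in r:
            m=d["region"];c=np.argwhere(m).mean(0)[::-1]
            (a,b),(w,h),an=cv2.minAreaRect(np.argwhere(m)[:,::-1].astype(np.float32))
            print(k,round(d["conf"],2),d["box"],np.round(c,1),"rect",np.round([a,b,w,h,an],1),"z0",np.round(at(s,a,b,0.0),3))
E
```

```text
pics
{'time': 0.0, 'joint_positions': array([-1.41209628e+00,  8.79431179e-02,  1.37221087e+00, -4.18820597e-06,
        1.68360646e+00, -1.03092537e-01]), 'qvel': array([ 0.00070989,  0.00191552, -0.00056249,  0.00017235,  0.00158538,
        0.00215447]), 'joint_torque': array([ 4.02117030e-04, -3.40176558e+01, -3.02434409e+01,  7.17619085e-02,
        3.28643317e-02, -1.82806825e-04]), 'tool_pos': array([ 0.14226315, -0.53074932,  0.21533266]), 'ee_rot': array([-3.13943595e+00, -2.18946417e-04,  2.61791885e-01]), 'wrist_force': array([ 0.67236161, -1.44288716, -1.16136919]), 'wrist_torque': array([0.0628857 , 0.07338145, 0.03303067]), 'finger_force': 0.0, 'width': 0.09406595326462722} 0.011
top [[-0.012, -0.99, 0.138, 0.368], [-1.0, 0.013, 0.011, -0.058], [-0.012, -0.137, -0.99, 1.365], [0.0, 0.0, 0.0, 1.0]] [[430.9, 0.0, 272.7], [0.0, 430.9, 206.1], [0.0, 0.0, 1.0]]
block1 0.76 [175.0, 185.4, 27.4, 23.8] [187.6 197.5] rect [187.6 197.5  12.5  27.   50.2] z0 [0.589 0.23  0.   ]
block1 0.63 [174.8, 239.4, 26.4, 22.7] [186.1 249.8] rect [186.2 249.8  12.2  27.7  42. ] z0 [0.422 0.23
[... 3016 characters left out ...]
0.   ]
tray_blocks 0.96 [194.7, 194.8, 164.2, 104.3] [272.  245.5] rect [275.  242.1  52.9 156.2  61.7] z0 [ 0.597 -0.08   0.   ]
chisel 0.76 [60.8, 246.3, 40.8, 54.0] [ 74.8 265.6] rect [ 80.8 274.7  64.1  10.   56.3] z0 [ 0.357 -0.549  0.   ]
sandblock 0.66 [331.3, 110.2, 29.6, 18.8] [344.2 118.1] rect [344.5 118.5  17.   29.   90. ] z0 [ 0.307  0.482 -0.   ]
tin 0.61 [365.9, 202.9, 26.9, 38.6] [379.7 221.8] rect [378.4 222.   27.   37.4  24.4] z0 [0.73  0.201 0.   ]
glue 0.64 [326.1, 238.8, 22.8, 40.6] [334.9 259.5] rect [335.2 257.6  19.   42.   11.3] z0 [0.742 0.015 0.   ]
glue 0.29 [191.5, 192.5, 167.2, 106.6] [272.1 245.6] rect [275.5 242.5  53.7 156.8  61.9] z0 [ 0.599 -0.08   0.   ]
```

Run:
```python
import cv2
t=cv2.imread("pics/top0.png")
t=cv2.resize(t[150:450,100:700],(800,400),interpolation=cv2.INTER_CUBIC) # orig px = 70+u*0.525, 105+v*0.525
cv2.imwrite("pics/topc.png",t)
```

```text
(no output)
```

View pics/topc.png

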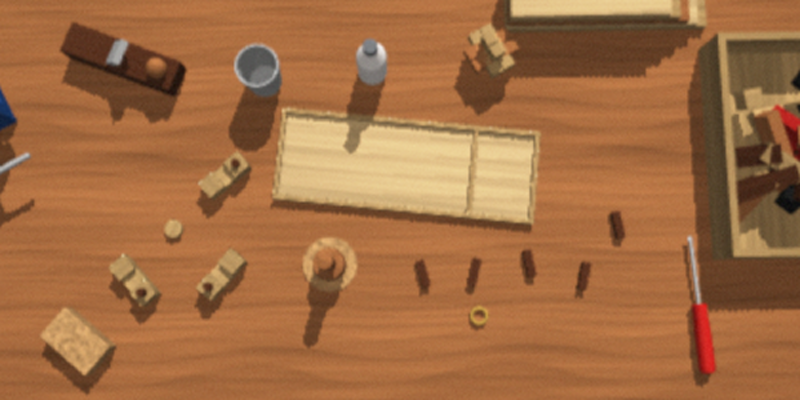

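View pics/scene0.png

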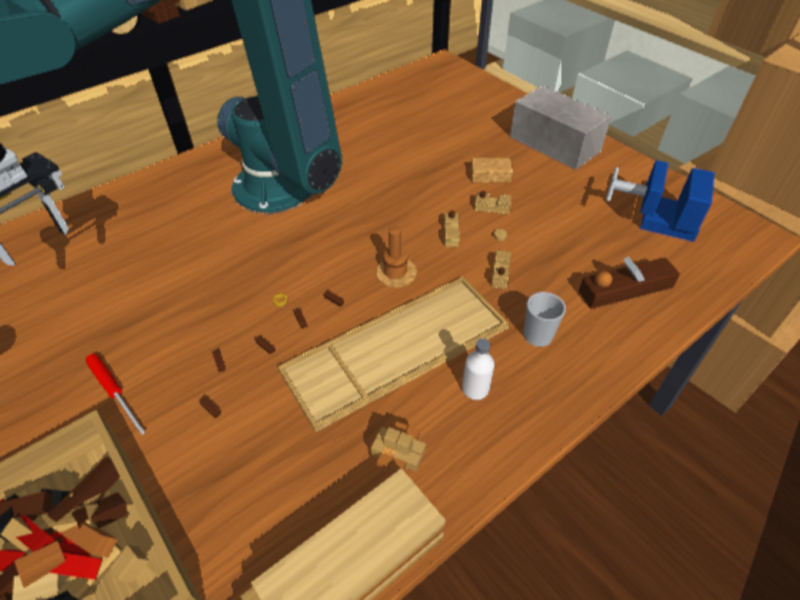

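The top crop shows three blocks, all peg up, at crop pixels (226,175), (133,280) and (221,275). Their pegs are at (235,163), (140,293) and (208,286). The five keys are at (422,277), (474,274), (528,265), (583,279) and (616,226). The tray corners are at (285,110), (539,131), (531,222) and (274,202), and the mallet stands on its mat at (328,265). The scene view agrees with this.

```bash
cat >> h.py <<'E'
def go(x,y,z,yaw,o=None):
    """rows needed: shift in tool axes and turn about tool z (deg) to reach tool-down pose"""
    o=o or robot.get_obs();M=R.from_euler('xyz',o["ee_rot"])
    T=R.from_euler('xyz',[np.pi,0,yaw]);rv=(M.inv()*T).as_rotvec(degrees=True)
    return np.round(M.inv().apply(np.array([x,y,z])-o["tool_pos"]),4),np.round(rv,1)
E
python3 - <<'E'
from h import *
s=shot("top");C=lambda x,y:(70+x*.525,105+y*.525)
P=np.array([at(s,*C(*c),.014) for c in[(285,110),(539,131),(531,222),(274,202)]])
print(np.round(P,3).tolist());print([round(np.linalg.norm(P[i]-P[(i+1)%4]),3) for i in range(4)],P.mean(0))
for c in[(476,128),(469,214)]:print("div",at(s,*C(*c),.014))
for n,a,b in[("A",(226,175),(235,163)),("B",(133,280),(140,293)),("C",(221,275),(208,286))]:
    p=at(s,*C(*a),.03);q=at(s,*C(*b),.044);print(n,p,q,np.degrees(np.arctan2(*(q-p)[1::-1])))
for c in[(422,277),(474,274),(528,265),(583,279),(616,226)]:print("key",at(s,*C(*c),.014))
print("mallet mat",at(s,*C(330,264),.003),"disc",at(s,*C(173,229),.012))
w=shot("wrist");print(np.round(w["hand_eye"],3).tolist(),np.round(w["camera_matrix"],0).tolist(),"wristcam centre",at(w,280,210,0))
cv2.imwrite("pics/w0.png",w["img"])
# scene triangulation of keys/blocks
sc=shot("scene")
for n in("block1","key1"):
    A=[(d["conf"],np.argwhere(d["region"]).mean(0)[::-1]) for d in spotter.trace(n,s)];B=[(d["conf"],np.argwhere(d["region"]).mean(0)[::-1]) for d in spotter.trace(n,sc)]
    for ca,a in A:
        for cb,b in B:
            p,e=tri(s,a,sc,b)
            if e<.012:print(n,round(ca,2),round(cb,2),np.round(p,3),round(e,4))
E
```

```text
[[0.699, 0.126, 0.014], [0.657, -0.301, 0.014], [0.504, -0.282, 0.014], [0.543, 0.143, 0.014]]
[np.float64(0.428), np.float64(0.154), np.float64(0.427), np.float64(0.157)] [ 0.600454   -0.07853889  0.014     ]
div [ 0.6632883 -0.1955513  0.014    ]
div [ 0.51831861 -0.18013731  0.014     ]
A [0.5864739 0.220383  0.03     ] [0.60388203 0.20300053 0.044     ] -44.95774288050945
B [0.41575318 0.36917321 0.03      ] [0.39436921 0.35278071 0.044     ] -142.52699137935568
C [0.42212491 0.22599693 0.03      ] [0.4042373  0.24363775 0.044     ] 135.39799135762257
key [ 0.41555329 -0.10063252  0.014     ]
key [ 0.419424   -0.18580535  0.014     ]
key [ 0.43304389 -0.27454198  0.014     ]
key [ 0.40916024 -0.36337058  0.014     ]
key [ 0.49532348 -0.42141058  0.014     ]
mallet mat [0.43919654 0.05099178 0.003     ] disc [0.49983888 0.31091165 0.012     ]
[[0.001, -0.964, -0.267, 0.078], [1.0, 0.001, 0.001, 0.001], [-0.0, -0.267, 0.964, -0.169], [0.0, 0.0, 0.0, 1.0]] [[334.0, 0.0, 281.0], [0.0, 334.0, 208.0], [0.0, 0.0, 1.0]] wristcam centre [ 1.12665766e-01 -5.39083789e-01 -5.55111512e-17]
block1 0.77 0.7 [0.561 0.193 0.197] 0.009
block1 0.77 0.7 [0.575 0.211 0.114] 0.0109
block1 0.77 0.68 [0.588 0.228 0.01 ] 0.0018
block1 0.67 0.73 [0.423 0.231 0.011] 0.0004
block1 0.52 0.7 [0.417 0.371 0.018] 0.0006
block1 0.52 0.7 [ 0.422  0.412 -0.106] 0.001
key1 0.63 0.63 [ 0.436 -0.277  0.006] 0.001
key1 0.55 0.57 [ 0.423 -0.185  0.008] 0.0004
key1 0.45 0.6 [ 0.416 -0.366  0.003] 0.0014
key1 0.43 0.46 [ 0.499 -0.424  0.007] 0.0004
```

View pics/w0.png

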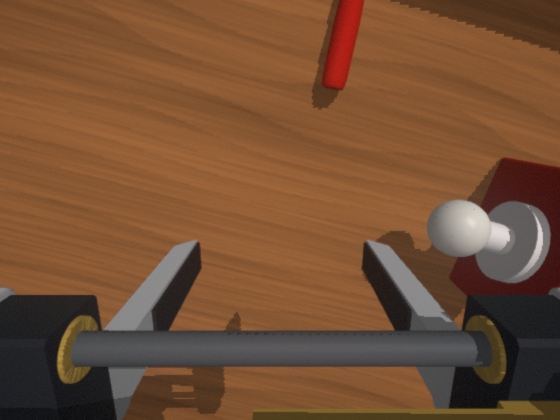

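The wrist picture shows the fingers and the open bench in front, with the red chisel handle at (343,45), so this camera gives a finer view. The heights from two views are plausible: keys about 6 mm and blocks about 11-18 mm at mid-height. The tray measures 428 x 155 mm, which also fits. I'm moving over the keys.

servo_tool(
  commands=[0.256,-0.221,-0.035,0,0,15,0.06,0.256,-0.221,-0.035,0,0,15,0.06,0.256,-0.221,-0.035,0,0,15,0.06,0.256,-0.221,-0.035,0,0,15,0.06,0.256,-0.221,-0.035,0,0,15,0.06,0.256,-0.221,-0.035,0,0,15,0.06,0.256,-0.221,-0.035,0,0,15,0.06,0.256,-0.221,-0.035,0,0,15,0.06,0.256,-0.221,-0.035,0,0,15,0.06],
)

```text
time: 2.78
tool_pos: [0.3318, -0.2524, 0.2511]
ee_rot: [-3.141, 0.001, -0.002]
wrist_force: [-0.5, 0.8, -0.0]
width: 0.0598
finger_force: 0.0
```

```bash
cat >> h.py <<'E'
def keys(w,z=.007,name="key1",mn=.3):
    out=[]
    for d in spotter.trace(name,w):
        m=d["region"].astype(np.uint8);pts=np.argwhere(m)[:,::-1]
        g=np.array([at(w,u,v,z)[:2] for u,v in pts])*1000
        (c,(a,b),an)=cv2.minAreaRect(g.astype(np.float32))
        if a<b:an+=90
        an=(an+90)%180-90
        out.append((round(d["conf"],2),np.round(g.mean(0)/1000,4),np.round(np.array(c)/1000,4),round(max(a,b)),round(min(a,b)),round(an,1),d["box"]))
    return out
E
python3 - <<'E'
from h import *
w=shot("wrist");o=robot.get_obs();print(o["tool_pos"],o["ee_rot"],o["time"])
cv2.imwrite("pics/w1.png",w["img"])
for k in keys(w):print(*k)
E
```

```text
[ 0.33182394 -0.25241779  0.25116653] [-3.14136715e+00  6.26858482e-04 -2.06198543e-03] 2.825
0.93 [ 0.4168 -0.3672] [ 0.4168 -0.3672] 46 17 -14.2 [366.3, 89.6, 25.8, 43.1]
0.66 [ 0.4228 -0.1019] [ 0.4231 -0.1015] 46 18 15.8 [139.2, 85.8, 26.3, 40.7]
0.64 [ 0.5009 -0.4266] [ 0.5005 -0.4266] 46 19 10.2 [425.1, 11.1, 16.8, 44.3]
0.62 [ 0.4248 -0.1861] [ 0.4248 -0.1863] 46 17 -14.3 [213.5, 79.6, 21.4, 47.1]
0.56 [ 0.4391 -0.2777] [ 0.4389 -0.2778] 46 15 9.7 [290.3, 69.0, 19.9, 42.2]
```

View pics/w1.png

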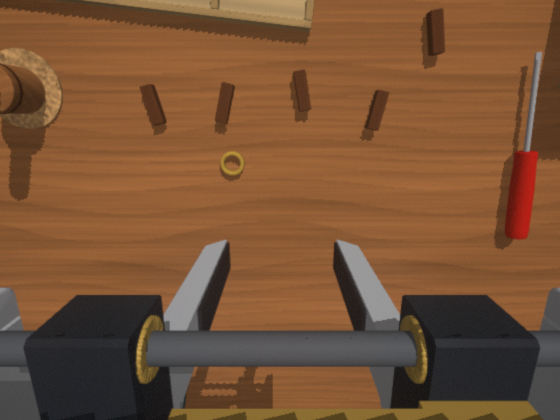

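The wrist view at (280,80) shows all five keys, plus the ring at (232,163) and the chisel at (522,190). The near tray edge is at the top left. The key sizes come out right at 46 x 17 mm. I'm planning the four nearer keys and leaving the one at (435,32).

```bash
cat >> h.py <<'E'
def plan(start,wps):
    """start (x,y,z,yawdeg); wps list of same; prints shifts in start tool frame"""
    x,y,z,a=start;M=R.from_euler('xyz',[180,0,a],degrees=True)
    for p in wps:
        d=M.inv().apply(np.array(p[:3])-[x,y,z]);print("  ",[round(float(v),4) for v in d],"turn z",round(float(-(p[3]-a)),1))
def now():
    o=robot.get_obs();return (*o["tool_pos"],np.degrees(o["ee_rot"][2]))
E
python3 - <<'E'
from h import *
w=shot("wrist")
print("corner",at(w,312,25,.014))
for u,v in[(60,4),(200,14)]:print("edge",at(w,u,v,.014))
ty=-5.8;c=np.array([.584,-.240]);ux=np.array([np.cos(np.radians(ty)),np.sin(np.radians(ty))]);uy=np.array([-ux[1],ux[0]])
K=[(.4228,-.1019,15.8),(.4248,-.1862,-14.3),(.4390,-.2777,9.7),(.4168,-.3672,-14.2)]
S=[(.035,.022),(.035,-.022),(-.035,.022),(-.035,-.022)]
st=now()
for (x,y,a),(sx,sy) in zip(K,S):
    p=c+ux*sx+uy*sy
    print("pick",x,y,a);w=[(x,y,.08,a),(x,y,.017,a),(x,y,.08,a)];plan(st,w);st=w[-1]
    print("place",p);w=[(*p,.08,ty),(*p,.027,ty),(*p,.08,ty)];plan(st,w);st=w[-1]
E
```

```text
corner [ 0.50643718 -0.28730947  0.014     ]
edge [ 0.52709713 -0.01445899  0.014     ]
edge [ 0.51731956 -0.16512736  0.014     ]
pick 0.4228 -0.1019 15.8
   [0.0906, -0.1506, 0.1712] turn z -15.9
   [0.0906, -0.1506, 0.2342] turn z -15.9
   [0.0906, -0.1506, 0.1712] turn z -15.9
place [ 0.62104406 -0.22164959]
   [0.1581, 0.1692, 0.0] turn z 21.6
   [0.1581, 0.1692, 0.053] turn z 21.6
   [0.1581, 0.1692, 0.0] turn z 21.6
pick 0.4248 -0.1862 -14.3
   [-0.1988, -0.0154, -0.0] turn z 8.5
   [-0.1988, -0.0154, 0.063] turn z 8.5
   [-0.1988, -0.0154, -0.0] turn z 8.5
place [ 0.61659759 -0.26542435]
   [0.2054, 0.0294, 0.0] turn z -8.5
   [0.2054, 0.0294, 0.053] turn z -8.5
   [0.2054, 0.0294, 0.0] turn z -8.5
pick 0.439 -0.2777 9.7
   [-0.1754, 0.0302, 0.0] turn z -15.5
   [-0.1754, 0.0302, 0.063] turn z -15.5
   [-0.1754, 0.0302, 0.0] turn z -15.5
place [ 0.55140241 -0.21457565]
   [0.1214, -0.0433, -0.0] turn z 15.5
   [0.1214, -0.0433, 0.053] turn z 15.5
   [0.1214, -0.0433, -0.0] turn z 15.5
pick 0.4168 -0.3672 -14.2
   [-0.1185, 0.1654, 0.0] turn z 8.4
   [-0.1185, 0.1654, 0.063] turn z 8.4
   [-0.1185, 0.1654, 0.0] turn z 8.4
place [ 0.54695594 -0.25835041]
   [0.0995, -0.1375, -0.0] turn z -8.4
   [0.0995, -0.1375, 0.053] turn z -8.4
   [0.0995, -0.1375, -0.0] turn z -8.4
```

servo_tool(
  commands=[0.0906,-0.1506,0.1712,0,0,-15.9,0.035,0.0906,-0.1506,0.1712,0,0,-15.9,0.035,0.0906,-0.1506,0.1712,0,0,-15.9,0.035,0.0906,-0.1506,0.1712,0,0,-15.9,0.035,0.0906,-0.1506,0.1712,0,0,-15.9,0.035,0.0906,-0.1506,0.2342,0,0,-15.9,0.035,0.0906,-0.1506,0.2342,0,0,-15.9,0.035,0.0906,-0.1506,0.2342,0,0,-15.9,0.0,0.0906,-0.1506,0.2342,0,0,-15.9,0.0,0.0906,-0.1506,0.1712,0,0,-15.9,0.0],
)

```text
time: 4.18
tool_pos: [0.4197, -0.1001, 0.0776]
ee_rot: [-3.136, 0.008, 0.277]
wrist_force: [1.8, -0.3, 0.2]
width: 0.0085
finger_force: 0.0
```

Width is below the key's 14 mm because the lift began before the fingers had closed. I'm retrying with a longer close.

servo_tool(
  commands=[0,0,0,0,0,0,0.04,0,0,0,0,0,0,0.04,0,0,0,0,0,0,0.04,0,0,0.063,0,0,0,0.04,0,0,0.063,0,0,0,0.04,0,0,0.063,0,0,0,0.04,0,0,0.063,0,0,0,0,0,0,0.063,0,0,0,0,0,0,0.063,0,0,0,0,0,0,0.063,0,0,0,0],
)

```text
time: 5.42
tool_pos: [0.4233, -0.1011, 0.0172]
ee_rot: [3.141, -0.001, 0.278]
wrist_force: [-0.2, -0.8, 1.3]
width: 0.0134
finger_force: 30.0
```

servo_tool(
  commands=[0,0,-0.063,0,0,0,0,0.162,0.169,-0.063,0,0,21,0,0.162,0.169,-0.063,0,0,21,0,0.162,0.169,-0.063,0,0,21,0,0.162,0.169,-0.063,0,0,21,0,0.162,0.169,-0.063,0,0,21,0,0.162,0.169,-0.01,0,0,21,0,0.162,0.169,-0.01,0,0,21,0,0.162,0.169,-0.01,0,0,21,0.035,0.162,0.169,-0.01,0,0,21,0.035],
)

```text
time: 6.68
tool_pos: [0.6255, -0.2191, 0.0289]
ee_rot: [3.141, -0.002, -0.089]
wrist_force: [0.8, -0.3, -0.3]
width: 0.0305
finger_force: 0.0
```

Run:
```python
from h import *
st=now();print(st)
x,y,a=.4248,-.1862,-14.3
plan(st,[(st[0],st[1],.08,st[3]),(x,y,.08,a),(x,y,.017,a)])
```

```text
(np.float64(0.6255197373485599), np.float64(-0.2190787251055422), np.float64(0.028902364634929137), np.float64(-5.087140846132431))
   [0.0, 0.0, -0.0511] turn z -0.0
   [-0.2028, -0.015, -0.0511] turn z 9.2
   [-0.2028, -0.015, 0.0119] turn z 9.2
```

servo_tool(
  commands=[0,0,-0.051,0,0,0,0.035,-0.203,-0.015,-0.051,0,0,9.2,0.035,-0.203,-0.015,-0.051,0,0,9.2,0.035,-0.203,-0.015,-0.051,0,0,9.2,0.035,-0.203,-0.015,-0.051,0,0,9.2,0.035,-0.203,-0.015,0.012,0,0,9.2,0.035,-0.203,-0.015,0.012,0,0,9.2,0.035,-0.203,-0.015,0.012,0,0,9.2,0,-0.203,-0.015,0.012,0,0,9.2,0,-0.203,-0.015,0.012,0,0,9.2,0],
)

```text
time: 7.92
tool_pos: [0.4255, -0.1867, 0.0161]
ee_rot: [3.141, -0.003, -0.249]
wrist_force: [-0.2, -0.6, 1.8]
width: 0.013
finger_force: 30.0
```

servo_tool(
  commands=[0,0,-0.063,0,0,0,0,0.209,0.029,-0.063,0,0,-8.5,0,0.209,0.029,-0.063,0,0,-8.5,0,0.209,0.029,-0.063,0,0,-8.5,0,0.209,0.029,-0.063,0,0,-8.5,0,0.209,0.029,-0.063,0,0,-8.5,0,0.209,0.029,-0.01,0,0,-8.5,0,0.209,0.029,-0.01,0,0,-8.5,0,0.209,0.029,-0.01,0,0,-8.5,0.035,0.209,0.029,-0.01,0,0,-8.5,0.035],
)

```text
time: 9.18
tool_pos: [0.6198, -0.266, 0.0267]
ee_rot: [3.141, -0.002, -0.101]
wrist_force: [0.5, -0.3, 0.7]
width: 0.0303
finger_force: 0.0
```

Run:
```python
from h import *
st=now();print(st)
x,y,a=.4390,-.2777,9.7
plan(st,[(x,y,.08,a),(x,y,.017,a)])
plan((x,y,.017,a),[(.5554,-.2146,.08,-5.3),(.5554,-.2146,.027,-5.3)])
```

```text
(np.float64(0.6198401352608984), np.float64(-0.2659892462045943), np.float64(0.026693552191152752), np.float64(-5.801060855055945))
   [-0.1787, 0.0299, -0.0533] turn z -15.5
   [-0.1787, 0.0299, 0.0097] turn z -15.5
   [0.1254, -0.0426, -0.063] turn z 15.0
   [0.1254, -0.0426, -0.01] turn z 15.0
```

servo_tool(
  commands=[0,0,-0.053,0,0,0,0.035,-0.179,0.03,-0.053,0,0,-15.5,0.035,-0.179,0.03,-0.053,0,0,-15.5,0.035,-0.179,0.03,-0.053,0,0,-15.5,0.035,-0.179,0.03,-0.053,0,0,-15.5,0.035,-0.179,0.03,0.01,0,0,-15.5,0.035,-0.179,0.03,0.01,0,0,-15.5,0.035,-0.179,0.03,0.01,0,0,-15.5,0,-0.179,0.03,0.01,0,0,-15.5,0,-0.179,0.03,0.01,0,0,-15.5,0],
)

```text
time: 10.42
tool_pos: [0.4395, -0.278, 0.0159]
ee_rot: [3.14, -0.002, 0.17]
wrist_force: [0.8, 0.4, 2.1]
width: 0.0135
finger_force: 30.0
```

servo_tool(
  commands=[0,0,-0.063,0,0,0,0,0.125,-0.043,-0.063,0,0,15,0,0.125,-0.043,-0.063,0,0,15,0,0.125,-0.043,-0.063,0,0,15,0,0.125,-0.043,-0.063,0,0,15,0,0.125,-0.043,-0.01,0,0,15,0,0.125,-0.043,-0.01,0,0,15,0,0.125,-0.043,-0.01,0,0,15,0.035,0.125,-0.043,-0.01,0,0,15,0.035],
)

```text
time: 11.55
tool_pos: [0.5548, -0.2149, 0.0266]
ee_rot: [3.141, -0.002, -0.093]
wrist_force: [-1.2, 0.5, 0.9]
width: 0.0304
finger_force: 0.0
```

Run:
```python
from h import *
st=now();print(st)
x,y,a=.4168,-.3672,-14.2
plan(st,[(x,y,.08,a),(x,y,.017,a)])
plan((x,y,.017,a),[(.551,-.2584,.08,-5.3),(.551,-.2584,.027,-5.3)])
```

```text
(np.float64(0.554754708862688), np.float64(-0.21494807788211354), np.float64(0.026562295113111818), np.float64(-5.339680362698986))
   [-0.1232, 0.1644, -0.0534] turn z 8.9
   [-0.1232, 0.1644, 0.0096] turn z 8.9
   [0.1034, -0.1384, -0.063] turn z -8.9
   [0.1034, -0.1384, -0.01] turn z -8.9
```

servo_tool(
  commands=[0,0,-0.053,0,0,0,0.035,-0.123,0.164,-0.053,0,0,8.9,0.035,-0.123,0.164,-0.053,0,0,8.9,0.035,-0.123,0.164,-0.053,0,0,8.9,0.035,-0.123,0.164,-0.053,0,0,8.9,0.035,-0.123,0.164,0.01,0,0,8.9,0.035,-0.123,0.164,0.01,0,0,8.9,0.035,-0.123,0.164,0.01,0,0,8.9,0,-0.123,0.164,0.01,0,0,8.9,0,-0.123,0.164,0.01,0,0,8.9,0],
)

```text
time: 12.8
tool_pos: [0.4177, -0.366, 0.0159]
ee_rot: [3.141, -0.001, -0.247]
wrist_force: [-0.2, 0.5, 1.9]
width: 0.0137
finger_force: 30.0
```

servo_tool(
  commands=[0,0,-0.063,0,0,0,0,0.103,-0.138,-0.063,0,0,-8.9,0,0.103,-0.138,-0.063,0,0,-8.9,0,0.103,-0.138,-0.063,0,0,-8.9,0,0.103,-0.138,-0.063,0,0,-8.9,0,0.103,-0.138,-0.01,0,0,-8.9,0,0.103,-0.138,-0.01,0,0,-8.9,0,0.103,-0.138,-0.01,0,0,-8.9,0.035,0.103,-0.138,-0.01,0,0,-8.9,0.035,0.103,-0.138,-0.063,0,0,-8.9,0.035],
)

```text
time: 14.05
tool_pos: [0.5473, -0.2562, 0.0742]
ee_rot: [-3.137, 0.009, -0.093]
wrist_force: [0.7, 0.1, 0.1]
width: 0.0348
finger_force: 0.0
```

Run:
```python
from h import *
st=now();print(st)
# look pose for tray + mallet, then look pose for blocks
plan(st,[(.46,-.08,.28,0),(.33,.25,.28,0)])
```

```text
(np.float64(0.5472748020351529), np.float64(-0.2561519244431062), np.float64(0.07420752781753923), np.float64(-5.332295366207606))
   [-0.1033, -0.1673, -0.2058] turn z -5.3
   [-0.2634, -0.4838, -0.2058] turn z -5.3
```

servo_tool(
  commands=[-0.103,-0.167,-0.206,0,0,-5.3,0.06,-0.103,-0.167,-0.206,0,0,-5.3,0.06,-0.103,-0.167,-0.206,0,0,-5.3,0.06,-0.103,-0.167,-0.206,0,0,-5.3,0.06,-0.103,-0.167,-0.206,0,0,-5.3,0.06,-0.103,-0.167,-0.206,0,0,-5.3,0.06,-0.103,-0.167,-0.206,0,0,-5.3,0.06],
)

```text
time: 14.92
tool_pos: [0.4632, -0.0824, 0.2829]
ee_rot: [3.141, 0.001, -0.001]
wrist_force: [-0.5, -0.4, -0.2]
width: 0.0598
finger_force: 0.0
```

Run:
```python
from h import *
w=shot("wrist");np.savez("w2.npz",E=w["extrinsics"],K=w["camera_matrix"])
print(now());cv2.imwrite("pics/w2.png",w["img"])
for k in keys(w,.013):print(*k)
```

```text
(np.float64(0.4630801347393599), np.float64(-0.08248741177291787), np.float64(0.2820193611099603), np.float64(-0.06151797162378441))
0.85 [ 0.6194 -0.2669] [ 0.6187 -0.2665] 47 18 -6.0 [423.5, 27.2, 24.0, 45.6]
0.79 [ 0.5524 -0.2163] [ 0.5522 -0.216 ] 44 17 -4.8 [377.1, 91.0, 19.3, 35.9]
0.74 [ 0.5494 -0.2592] [ 0.5492 -0.2591] 45 18 -3.5 [411.1, 90.1, 18.7, 41.1]
0.73 [ 0.5009 -0.4231] [ 0.5003 -0.4231] 47 24 8.2 [532.7, 130.4, 19.5, 37.2]
0.73 [ 0.6249 -0.2197] [ 0.6246 -0.2195] 47 18 -5.2 [384.6, 26.5, 22.9, 42.4]
```

View pics/w2.png

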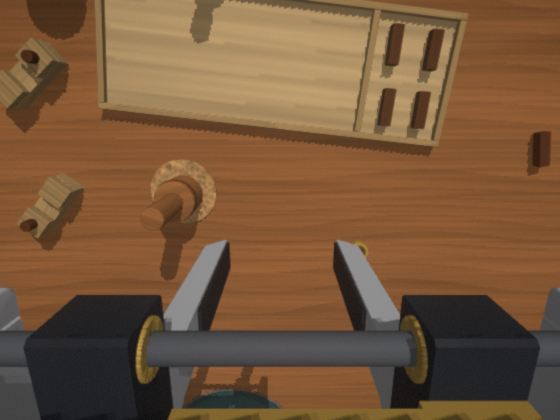

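Four keys lie in the small compartment (around 386-440, 30-110) and the fifth is outside at (541,148). The tray corners are near (98,108), (438,148) and (466,14). The mat is at (183,192), and two blocks show on the left.

servo_tool(
  commands=[-0.133,-0.332,0,0,0,0,0.06,-0.133,-0.332,0,0,0,0,0.06,-0.133,-0.332,0,0,0,0,0.06,-0.133,-0.332,0,0,0,0,0.06,-0.133,-0.332,0,0,0,0,0.06,-0.133,-0.332,0,0,0,0,0.06,-0.133,-0.332,0,0,0,0,0.06,-0.133,-0.332,0,0,0,0,0.06],
)

```text
time: 16.02
tool_pos: [0.3308, 0.2495, 0.2825]
ee_rot: [3.14, 0.002, -0.001]
wrist_force: [0.7, -0.2, -0.7]
width: 0.0596
finger_force: 0.0
```

Run:
```python
from h import *
q=np.load("w2.npz");w2={"extrinsics":q["E"],"camera_matrix":q["K"]}
P=[at(w2,*c,.014) for c in[(98,108),(438,148),(466,14),(361,132),(374,8)]]
print("tray",np.round(P,4).tolist());print("mat",at(w2,183,192,.003),"handle top",at(w2,158,216,.125))
w=shot("wrist");print(now());cv2.imwrite("pics/w3.png",w["img"])
for n,z in(("block1",.016),("peg1",.044),("mallet",.06),("mat_top",.003)):
    for k in keys(w,z,n):print(n,*k)
```

```text
tray [[0.551, 0.1469, 0.014], [0.5015, -0.2871, 0.014], [0.657, -0.3004, 0.014], [0.5218, -0.1858, 0.014], [0.6632, -0.1919, 0.014]]
mat [0.440415   0.05181993 0.003     ] handle top [0.44281569 0.04269917 0.125     ]
(np.float64(0.33105476504468373), np.float64(0.24916559567106095), np.float64(0.282780159461881), np.float64(-0.11245866987792351))
block1 0.91 [0.4195 0.3729] [0.4188 0.3724] 93 38 40.6 [145.7, 69.4, 68.6, 71.8]
block1 0.6 [0.4273 0.2264] [0.4265 0.2271] 87 34 -40.9 [264.4, 69.3, 66.8, 68.9]
peg1 0.71 [0.3271 0.4495] [0.3259 0.4492] 103 73 50.4 [71.6, 140.0, 96.0, 88.1]
peg1 0.62 [0.4393 0.082 ] [0.4381 0.0752] 81 69 4.7 [398.5, 52.2, 65.8, 71.0]
peg1 0.43 [0.4051 0.245 ] [0.4051 0.2449] 13 12 45.9 [276.8, 114.2, 16.6, 10.8]
mallet 0.66 [0.4402 0.0495] [0.4414 0.0458] 100 51 -74.2 [418.1, 63.7, 96.1, 47.7]
mat_top 0.82 [0.4424 0.0651] [0.4409 0.0586] 89 78 3.6 [399.6, 52.8, 67.0, 70.8]
```

View pics/w3.png

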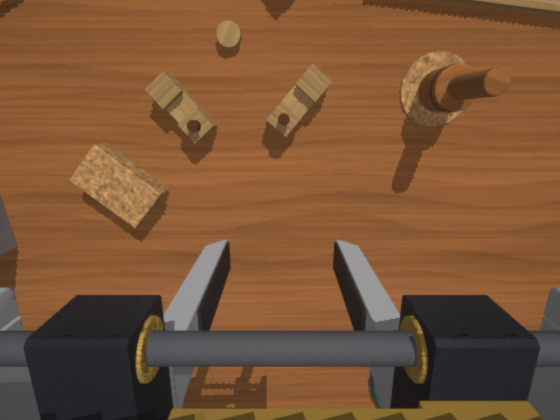

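This view shows block B at (181,107) with its peg at (194,126), block C at (298,101) with its peg at (284,119), the disc at (228,34) and the mallet at (450,85). I'm fitting the block poses to the traced silhouettes.

```bash
cat >> h.py <<'E'
from scipy.optimize import minimize
def fitblock(w,reg,g,zb=0.0):
    """g=(x,y,yawdeg); two-end box silhouette fit -> x,y,yaw,IoU. +x = peg end"""
    reg=reg.astype(np.uint8)*255;S=4;big=cv2.resize(reg,None,fx=S,fy=S,interpolation=cv2.INTER_LINEAR)>127
    def mask(p):
        Rz=R.from_euler('z',p[2],degrees=True);m=np.zeros(big.shape,np.uint8)
        for a,b,h in((-.042,-.012,.032),(-.012,.012,.02),(.012,.042,.032)):
            c=[proj(w,Rz.apply([x,y,z])+[p[0],p[1],zb]) for x in(a,b) for y in(-.016,.016) for z in(0,h)]
            cv2.fillConvexPoly(m,cv2.convexHull(np.round((np.array(c)+.5)*S).astype(np.int32)),1)
        return m>0
    f=lambda p:-(mask(p)&big).sum()/(mask(p)|big).sum()
    g=np.array(g,float)
    r=minimize(f,g,method="Nelder-Mead",options=dict(initial_simplex=np.array([g,g+[.006,0,0],g+[0,.006,0],g+[0,0,8]]),xatol=1e-5,fatol=1e-5))
    return r.x,-r.fun
E
python3 - <<'E'
from h import *
w=shot("wrist");B=spotter.trace("block1",w)
for pk in((284,119),(194,126)):
    q=at(w,*pk,.044);print("peg",q)
    d=min(B,key=lambda d:np.hypot(*(np.argwhere(d["region"]).mean(0)[::-1]-pk)))
    c=at(w,*np.argwhere(d["region"]).mean(0)[::-1],.016);yaw=np.degrees(np.arctan2(*(q-c)[1::-1]))
    f,i=fitblock(w,d["region"],(c[0],c[1],yaw));print(np.round(f,4),i,"pegfit",f[:2]+.027*np.array([np.cos(np.radians(f[2])),np.sin(np.radians(f[2]))]))
st=now();print(st)
E
```

```text
peg [0.40611208 0.24465942 0.044     ]
[  0.426    0.2275 139.9384] 0.9722904465016688 pegfit [0.40531469 0.24486843]
peg [0.39821545 0.35179636 0.044     ]
[   0.4179    0.3716 -138.4888] 0.9753599038435272 pegfit [0.39770768 0.35368748]
(np.float64(0.3308778260685498), np.float64(0.24952003213326815), np.float64(0.28378303865211396), np.float64(-0.10824968807463843))
```

Run:
```python
from h import *
st=now();C=(.426,.2275);s=(.6093,-.0268)
w=[(*C,.08,-40.1),(*C,.016,-40.1)];plan(st,w)
w2=[(*C,.12,-40.1),(*s,.12,-6),(*s,.025,-6)];plan(w[-1],w2)
B=(.4179,.3716);w3=[(*s,.15,-6),(*B,.15,41.5),(*B,.05,41.5)];plan(w2[-1],w3)
```

```text
[0.0952, 0.0218, 0.2038] turn z 40.0
   [0.0952, 0.0218, 0.2678] turn z 40.0
   [-0.0, 0.0, -0.104] turn z -0.0
   [0.304, 0.0765, -0.104] turn z -34.1
   [0.304, 0.0765, -0.009] turn z -34.1
   [0.0, 0.0, -0.125] turn z 0.0
   [-0.232, -0.3762, -0.125] turn z -47.5
   [-0.232, -0.3762, -0.025] turn z -47.5
```

servo_tool(
  commands=[0.095,0.022,0.204,0,0,40,0.055,0.095,0.022,0.204,0,0,40,0.055,0.095,0.022,0.204,0,0,40,0.055,0.095,0.022,0.204,0,0,40,0.055,0.095,0.022,0.204,0,0,40,0.055,0.095,0.022,0.268,0,0,40,0.055,0.095,0.022,0.268,0,0,40,0.055,0.095,0.022,0.268,0,0,40,0.02,0.095,0.022,0.268,0,0,40,0.02,0.095,0.022,0.268,0,0,40,0.02],
)

```text
time: 17.62
tool_pos: [0.4326, 0.2138, 0.0181]
ee_rot: [-3.125, 0.016, -0.676]
wrist_force: [-0.1, 1.7, 5.3]
width: 0.0323
finger_force: 29.4
```

servo_tool(
  commands=[0,0,0,0,0,0,0.02,0,0,0,0,0,0,0.02],
)

```text
time: 17.88
tool_pos: [0.4326, 0.2139, 0.0181]
ee_rot: [-3.125, 0.016, -0.676]
wrist_force: [-0.8, 0.9, 6.9]
width: 0.0321
finger_force: 29.4
```

Run:
```python
from h import *
s=shot("top");print(now(),robot.get_obs()["wrist_force"])
for n,z in(("block1",.03),):
    for k in keys(s,z,n):print(n,*k)
w=shot("wrist");v=np.hstack([w["img"][:,60:500],cv2.resize(s["img"][160:280,110:220],(360,393))[:, :]] if 0 else [w["img"]])
cv2.imwrite("pics/w4.png",v)
```

```text
(np.float64(0.4325876275883614), np.float64(0.2138447299877243), np.float64(0.018102694951400995), np.float64(-38.74120422617695)) [1.00147097 0.73198909 7.08833987]
block1 0.61 [0.3897 0.2444] [0.3897 0.2441] 19 12 89.3 [178.2, 260.5, 4.7, 4.5]
block1 0.56 [0.5877 0.2213] [0.5885 0.2232] 85 39 -50.8 [177.5, 182.5, 24.1, 27.8]
block1 0.52 [0.4286 0.391 ] [0.425  0.3917] 49 24 17.7 [129.4, 239.8, 8.8, 15.0]
```

View pics/w4.png

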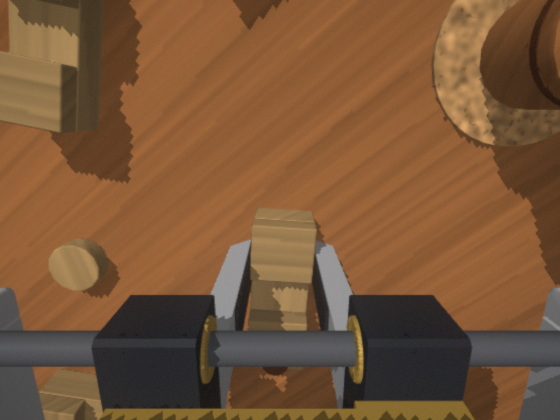

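The block is held across its width, but toward the end away from the peg, with the notch at (278,295) behind the pads. I'm checking why the arm stopped short.

Run:
```python
from h import *
o=robot.get_obs();print(np.round(o["joint_positions"],3),np.round(o["qvel"],3),np.round(o["joint_torque"],1),o["wrist_torque"])
```

```text
[0.326 0.063 1.806 0.024 1.267 2.566] [-0.001  0.001 -0.002 -0.003  0.     0.   ] [ -0.4 -26.4 -23.8  -0.3  -0.1  -0. ] [ 0.23366977  0.0673246  -0.00133424]
```

Joint 6 is at its range limit. The grasp still holds, so I'll lift, turn back into range, and check.

servo_tool(
  commands=[0,0,-0.06,0,0,0,0.02,0,0,-0.104,0,0,0,0.02,0,0,-0.104,0,0,-34,0.02,0,0,-0.104,0,0,-34,0.02,0,0,-0.104,0,0,-34,0.02,0,0,-0.104,0,0,-34,0.02,0,0,-0.104,0,0,-34,0.02],
)

```text
time: 18.9
tool_pos: [0.4312, 0.2106, 0.1194]
ee_rot: [-3.122, 0.008, -0.085]
wrist_force: [-0.7, 1.0, -0.1]
width: 0.032
finger_force: 29.4
```

Run:
```python
from h import *
o=robot.get_obs();st=now();print(st,o["ee_rot"],o["width"],o["finger_force"])
w=shot("wrist");cv2.imwrite("pics/w5.png",w["img"])
# block centre offset along tool -x unknown: measure
for n in("block1",):
    for k in keys(w,st[2],n):print(*k)
print("rough offset: notch/peg at 0.044-.018 above TCP")
```

```text
(np.float64(0.4312044246583977), np.float64(0.21058486189656234), np.float64(0.11939082655750066), np.float64(-4.880043956026908)) [-3.12154596  0.00846555 -0.08517283] 0.03202936322122051 29.419666899120784
0.93 [0.426  0.2103] [0.4097 0.2125] 106 35 -8.8 [245.9, 211.4, 70.3, 166.3]
0.79 [0.4537 0.3075] [0.4526 0.3083] 56 35 41.5 [40.6, 192.7, 114.2, 96.1]
0.75 [0.5517 0.2234] [0.5562 0.2212] 38 26 -49.9 [183.7, 0.0, 96.8, 64.1]
rough offset: notch/peg at 0.044-.018 above TCP
```

View pics/w5.png

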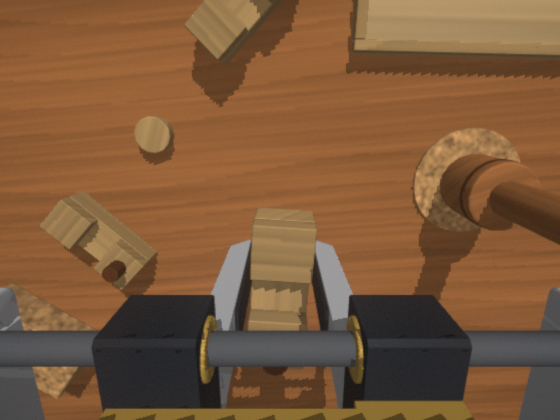

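The block is held level, with its far top edge at (285,222). Now I'm working out its offset in the hand and the place move.

Run:
```python
from h import *
o=robot.get_obs();st=now();w=shot("wrist")
f=at(w,285,222,st[2]+.014);M=R.from_euler('xyz',o["ee_rot"]);l=M.inv().apply(f-o["tool_pos"]);off=l[0]-.042;print("edge in tool",l,"block centre x off",off)
a=np.radians(-6);ux=np.array([np.cos(a),np.sin(a)]);s=np.array([.6093,-.0268])-ux*off
print(s)
for z in(.12,.028):print(go(*s,z,a))
```

```text
edge in tool [ 0.02875861  0.00272655 -0.01430192] block centre x off -0.013241392081488546
[ 0.62246885 -0.0281841 ]
(array([ 0.2106,  0.2218, -0.007 ]), array([-1.1,  0.5,  1.2]))
(array([0.2114, 0.2236, 0.085 ]), array([-1.1,  0.5,  1.2]))
```

servo_tool(
  commands=[0.211,0.222,-0.007,-1.1,0.5,1.2,0.02,0.211,0.222,-0.007,-1.1,0.5,1.2,0.02,0.211,0.222,-0.007,-1.1,0.5,1.2,0.02,0.211,0.222,-0.007,-1.1,0.5,1.2,0.02,0.211,0.222,-0.007,-1.1,0.5,1.2,0.02,0.211,0.222,-0.007,-1.1,0.5,1.2,0.02,0.211,0.224,0.05,-1.1,0.5,1.2,0.02,0.211,0.224,0.082,-1.1,0.5,1.2,0.02,0.211,0.224,0.082,-1.1,0.5,1.2,0.02,0.211,0.224,0.082,-1.1,0.5,1.2,0.02],
)

```text
time: 20.3
tool_pos: [0.6231, -0.0277, 0.0327]
ee_rot: [-3.141, -0.002, -0.103]
wrist_force: [0.4, 0.0, -0.9]
width: 0.0319
finger_force: 29.7
```

servo_tool(
  commands=[0,0,0,0,0,0,0.055,0,0,0,0,0,0,0.055,0,0,0,0,0,0,0.055,0,0,-0.06,0,0,0,0.055,0,0,-0.12,0,0,0,0.055,0,0,-0.12,0,0,0,0.055],
)

```text
time: 21.05
tool_pos: [0.6262, -0.029, 0.1593]
ee_rot: [-3.141, -0.015, -0.104]
wrist_force: [0.3, -0.1, 0.1]
width: 0.0551
finger_force: 0.0
```

Run:
```python
from h import *
st=now();print(st)
# B at yaw 41.5: q6=q1+90-yaw -> 42+90-41=91 ok
B=(.4179,.3716);plan(st,[(*B,.15,41.5),(*B,.016,41.5)])
```

```text
(np.float64(0.6262255252318983), np.float64(-0.028954534101101215), np.float64(0.1592726277676521), np.float64(-5.960489435501099))
   [-0.2488, -0.3768, 0.0093] turn z -47.5
   [-0.2488, -0.3768, 0.1433] turn z -47.5
```

servo_tool(
  commands=[-0.246,-0.376,0,0,0,-47.5,0.055,-0.246,-0.376,0,0,0,-47.5,0.055,-0.246,-0.376,0,0,0,-47.5,0.055,-0.246,-0.376,0,0,0,-47.5,0.055,-0.246,-0.376,0,0,0,-47.5,0.055,-0.246,-0.376,0,0,0,-47.5,0.055,-0.246,-0.376,0,0,0,-47.5,0.055,-0.246,-0.376,0,0,0,-47.5,0.055,-0.246,-0.376,0,0,0,-47.5,0.055,-0.246,-0.376,0,0,0,-47.5,0.055],
)

```text
time: 22.3
tool_pos: [0.4175, 0.3697, 0.1509]
ee_rot: [3.141, 0.0, 0.723]
wrist_force: [-0.1, -0.2, 0.0]
width: 0.0549
finger_force: 0.0
```

```bash
cat >> h.py <<'E'
def blocks(s,zb=0.):
    for d in spotter.trace("block1",s):
        k=np.argwhere(d["region"])
        if len(k)<100:continue
        c=at(s,*k.mean(0)[::-1],.016+zb);g=np.array([at(s,u,v,.016)[:2] for v,u in k]);e=np.linalg.eigh(np.cov(g.T))[1][:,1]
        f,i=fitblock(s,d["region"],(c[0],c[1],np.degrees(np.arctan2(e[1],e[0]))),zb);print("block",round(d["conf"],2),np.round(f,4),"iou",round(i,3),d["box"])
E
python3 - <<'E'
from h import *
st=now();print(st);B=(.4179,.3716)
s=shot("top");blocks(s)
w=shot("wrist");blocks(w)
plan(st,[(*B,.07,41.5),(*B,.016,41.5)])
E
```

```text
(np.float64(0.4174898930787062), np.float64(0.3696828035362739), np.float64(0.1509184120543226), np.float64(41.43758554868638))
block 0.84 [   0.4059    0.365  -135.5998] iou 0.524 [136.2, 245.3, 16.0, 18.2]
block 0.77 [ 6.099000e-01 -2.660000e-02  1.736518e+02] iou 0.884 [259.7, 174.8, 16.7, 29.5]
block 0.52 [  0.5885   0.226  129.7326] iou 0.934 [174.8, 185.4, 28.2, 23.2]
block 0.97 [   0.4182    0.371  -138.716 ] iou 0.988 [259.4, 153.6, 37.2, 94.3]
block 0.67 [  0.5912   0.2237 130.1493] iou 0.981 [466.1, 146.7, 91.4, 40.1]
   [0.0016, -0.0012, 0.0809] turn z -0.1
   [0.0016, -0.0012, 0.1349] turn z -0.1
```

Block C sits right on its slot. B's pose is confirmed, so I'm grasping it.

servo_tool(
  commands=[0.002,-0.001,0.06,0,0,0,0.055,0.002,-0.001,0.1,0,0,0,0.055,0.002,-0.001,0.135,0,0,0,0.055,0.002,-0.001,0.135,0,0,0,0.055,0.002,-0.001,0.135,0,0,0,0.02,0.002,-0.001,0.135,0,0,0,0.02,0.002,-0.001,0.135,0,0,0,0.02,0.002,-0.001,0.135,0,0,0,0.02,0.002,-0.001,0.135,0,0,0,0.02],
)

```text
time: 23.62
tool_pos: [0.4182, 0.3735, 0.0174]
ee_rot: [-3.142, -0.002, 0.725]
wrist_force: [-0.6, -0.7, 4.0]
width: 0.0317
finger_force: 30.0
```

Run:
```python
from h import *
st=now();print(st)
s=(.5989,-.1263)
plan(st,[(*s,.15,-6),(*s,.024,-6)])
```

```text
(np.float64(0.418189574290143), np.float64(0.3735227618728534), np.float64(0.017381213421964706), np.float64(41.543656777603246))
   [-0.1962, 0.4939, -0.1326] turn z 47.5
   [-0.1962, 0.4939, -0.0066] turn z 47.5
```

servo_tool(
  commands=[0,0,-0.06,0,0,0,0.02,0,0,-0.12,0,0,0,0.02,-0.196,0.494,-0.153,0,0,47.5,0.02,-0.196,0.494,-0.153,0,0,47.5,0.02,-0.196,0.494,-0.153,0,0,47.5,0.02,-0.196,0.494,-0.153,0,0,47.5,0.02,-0.196,0.494,-0.153,0,0,47.5,0.02,-0.196,0.494,-0.153,0,0,47.5,0.02,-0.196,0.494,-0.153,0,0,47.5,0.02,-0.196,0.494,-0.153,0,0,47.5,0.02],
)

```text
time: 24.88
tool_pos: [0.5875, -0.0977, 0.1661]
ee_rot: [-3.14, 0.001, -0.104]
wrist_force: [1.5, -0.3, -0.3]
width: 0.0314
finger_force: 30.0
```

servo_tool(
  commands=[0,0,0,0,0,0,0.02,0,0,0,0,0,0,0.02],
)

```text
time: 25.12
tool_pos: [0.5869, -0.0955, 0.1659]
ee_rot: [-3.139, 0.002, -0.104]
wrist_force: [-0.1, 0.7, -0.9]
width: 0.0318
finger_force: 30.0
```

Run:
```python
from h import *
st=now();print(st)
print(go(.5989,-.1263,.0245,np.radians(-6)))
```

```text
(np.float64(0.5868818767183954), np.float64(-0.0955413219840882), np.float64(0.165857909425375), np.float64(-5.975253651317402))
(array([0.0155, 0.0297, 0.1413]), array([-0.1,  0.1,  0. ]))
```

servo_tool(
  commands=[0.0155,0.03,0.0,0,0,0,0.02,0.0155,0.03,0.05,0,0,0,0.02,0.0155,0.03,0.1,0,0,0,0.02,0.0155,0.03,0.141,0,0,0,0.02,0.0155,0.03,0.141,0,0,0,0.02,0.0155,0.03,0.141,0,0,0,0.055,0.0155,0.03,0.141,0,0,0,0.055,0.0155,0.03,0.141,0,0,0,0.055,0.0155,0.03,0.08,0,0,0,0.055,0.0155,0.03,0.02,0,0,0,0.055],
)

```text
time: 26.38
tool_pos: [0.5992, -0.1274, 0.148]
ee_rot: [-3.14, 0.001, -0.104]
wrist_force: [0.4, 0.4, 0.4]
width: 0.055
finger_force: 0.0
```

Run:
```python
from h import *
st=now();print(st)
# A (.5905,.2245) yaw axis -49.9: q1=20.8 -> q6=20.8+90+50=161>147 ; use 130.1: q6=-19
A=(.5905,.2245);plan((.5989,-.1263,.145,-6),[(.5989,-.0,.2,-6),(*A,.16,130.1)])
```

```text
(np.float64(0.599210087847114), np.float64(-0.12742734984989754), np.float64(0.14802585889083586), np.float64(-5.967456709242183))
   [-0.0132, -0.1256, -0.055] turn z 0.0
   [-0.045, -0.348, -0.015] turn z -136.1
```

servo_tool(
  commands=[-0.045,-0.348,-0.02,0,0,-136,0.055,-0.045,-0.348,-0.02,0,0,-136,0.055,-0.045,-0.348,-0.02,0,0,-136,0.055,-0.045,-0.348,-0.02,0,0,-136,0.055,-0.045,-0.348,-0.02,0,0,-136,0.055,-0.045,-0.348,-0.02,0,0,-136,0.055,-0.045,-0.348,-0.02,0,0,-136,0.055,-0.045,-0.348,-0.02,0,0,-136,0.055,-0.045,-0.348,-0.02,0,0,-136,0.055,-0.045,-0.348,-0.02,0,0,-136,0.055],
)

```text
time: 27.62
tool_pos: [0.5912, 0.2233, 0.1679]
ee_rot: [3.14, -0.001, 1.777]
wrist_force: [-0.9, -0.3, 0.0]
width: 0.055
finger_force: 0.0
```

Run:
```python
from h import *
print(now());print(go(.5905,.2245,.15,np.radians(130.1)))
```

```text
(np.float64(0.5912161351607734), np.float64(0.22334266118403998), np.float64(0.16787362158594393), np.float64(101.82805843316231))
(array([ 0.0013, -0.0005,  0.0179]), array([  0.1,  -0. , -28.3]))
```

servo_tool(
  commands=[0.001,0,0.018,0,0,-28,0.055,0.001,0,0.018,0,0,-28,0.055,0.001,0,0.018,0,0,-28,0.055,0.001,0,0.018,0,0,-28,0.055,0.001,0,0.018,0,0,-28,0.055],
)

```text
time: 28.25
tool_pos: [0.591, 0.2243, 0.1496]
ee_rot: [3.14, -0.0, 2.258]
wrist_force: [0.3, 0.2, 0.3]
width: 0.0551
finger_force: 0.0
```

Run:
```python
from h import *
print(now());w=shot("wrist");blocks(w);s=shot("top");blocks(s)
print(go(.5905,.2245,.016,np.radians(130.1)))
```

```text
(np.float64(0.5910215305516975), np.float64(0.22425643828906944), np.float64(0.14962422682131837), np.float64(129.37562242401964))
block 0.98 [  0.5904   0.225  129.5229] iou 0.974 [260.3, 151.7, 38.7, 97.3]
block 0.84 [ 5.980000e-01 -1.246000e-01  1.722784e+02] iou 0.914 [292.3, 179.2, 10.4, 24.6]
block 0.58 [ 6.085000e-01 -2.560000e-02  1.743915e+02] iou 0.903 [260.3, 178.5, 11.6, 26.5]
(array([ 0.0004, -0.0003,  0.1334]), array([ 0.1, -0. , -0.7]))
```

servo_tool(
  commands=[0,0,0.06,0,0,0,0.055,0,0,0.1,0,0,0,0.055,0,0,0.133,0,0,0,0.055,0,0,0.133,0,0,0,0.055,0,0,0.133,0,0,0,0.02,0,0,0.133,0,0,0,0.02,0,0,0.133,0,0,0,0.02,0,0,0.133,0,0,0,0.02,0,0,0.133,0,0,0,0.02],
)

```text
time: 29.58
tool_pos: [0.5912, 0.2244, 0.0169]
ee_rot: [3.14, -0.0, 2.26]
wrist_force: [-0.7, -0.6, 2.7]
width: 0.0315
finger_force: 30.0
```

Run:
```python
from h import *
st=now();print(st);s=(.6197,.0727)
plan(st,[(*s,.1,174),(*s,.0245,174)])
```

```text
(np.float64(0.5912336113895599), np.float64(0.22444777400505542), np.float64(0.016904674095430054), np.float64(129.47330410363088))
   [-0.1352, -0.0745, -0.0831] turn z -44.5
   [-0.1352, -0.0745, -0.0076] turn z -44.5
```

servo_tool(
  commands=[0,0,-0.06,0,0,0,0.02,-0.135,-0.0745,-0.083,0,0,-44.5,0.02,-0.135,-0.0745,-0.083,0,0,-44.5,0.02,-0.135,-0.0745,-0.083,0,0,-44.5,0.02,-0.135,-0.0745,-0.083,0,0,-44.5,0.02,-0.135,-0.0745,-0.083,0,0,-44.5,0.02,-0.135,-0.0745,-0.083,0,0,-44.5,0.02,-0.135,-0.0745,-0.083,0,0,-44.5,0.02],
)

```text
time: 30.58
tool_pos: [0.619, 0.0729, 0.0987]
ee_rot: [3.141, -0.001, 3.036]
wrist_force: [-0.3, -0.8, -1.1]
width: 0.0317
finger_force: 30.0
```

Run:
```python
from h import *
print(now());print(go(.6197,.0727,.0245,np.radians(174)))
```

```text
(np.float64(0.6190019223504502), np.float64(0.07286565385368166), np.float64(0.09869262621484871), np.float64(173.94488103626142))
(array([-0.0008, -0.0002,  0.0742]), array([ 0. , -0. , -0.1]))
```

servo_tool(
  commands=[0,0,0.04,0,0,0,0.02,0,0,0.074,0,0,0,0.02,0,0,0.074,0,0,0,0.02,0,0,0.074,0,0,0,0.055,0,0,0.074,0,0,0,0.055,0,0,0.074,0,0,0,0.055,0,0,0.02,0,0,0,0.055,0,0,-0.04,0,0,0,0.055,0,0,-0.1,0,0,0,0.055,0,0,-0.15,0,0,0,0.055],
)

```text
time: 31.82
tool_pos: [0.6194, 0.0726, 0.2528]
ee_rot: [3.14, 0.004, 3.036]
wrist_force: [0.7, 1.1, 0.7]
width: 0.055
finger_force: 0.0
```

Run:
```python
from h import *
print(now(),go(.59,.03,.28,np.radians(174)))
```

```text
(np.float64(0.6194083130132789), np.float64(0.07258339332587882), np.float64(0.2528038412537254), np.float64(173.96650236463788)) (array([ 0.0247, -0.0454, -0.0273]), array([ 0.1,  0.2, -0. ]))
```

servo_tool(
  commands=[-0.07,0.105,-0.03,0,0,0,0.055,-0.07,0.105,-0.03,0,0,0,0.055,-0.07,0.105,-0.03,0,0,0,0.055,-0.07,0.105,-0.03,0,0,0,0.055,-0.07,0.105,-0.03,0,0,0,0.055],
)

```text
time: 32.45
tool_pos: [0.6992, 0.1685, 0.28]
ee_rot: [3.141, 0.001, 3.035]
wrist_force: [0.7, -0.1, -0.1]
width: 0.0548
finger_force: 0.0
```

Run:
```python
from h import *
print(now());w=shot("wrist");blocks(w,.006);cv2.imwrite("pics/w6.png",w["img"])
for n,z in(("mallet",.06),("mat_top",.003),("key1",.013),("peg1",.05)):
    for k in keys(w,z,n):print(n,*k)
```

```text
(np.float64(0.6991697668376649), np.float64(0.1684508324018058), np.float64(0.2800321299823105), np.float64(173.89930091535325))
block 0.94 [ 6.098000e-01 -2.780000e-02  1.733568e+02] iou 0.965 [92.1, 88.3, 48.5, 71.6]
block 0.85 [ 5.991000e-01 -1.268000e-01  1.738183e+02] iou 0.95 [8.8, 86.6, 54.0, 72.5]
block 0.7 [6.178000e-01 7.240000e-02 1.741231e+02] iou 0.977 [177.1, 82.2, 38.9, 73.9]
mat_top 0.67 [0.4803 0.0481] [0.4814 0.0482] 53 9 84.0 [137.5, 0.2, 47.9, 7.3]
peg1 0.66 [ 0.5838 -0.0221] [ 0.5837 -0.0219] 18 13 76.3 [96.7, 95.1, 20.9, 8.6]
peg1 0.52 [0.6443 0.0713] [0.6447 0.0712] 14 13 84.0 [191.8, 138.4, 7.5, 11.6]
peg1 0.46 [ 0.573  -0.1197] [ 0.5731 -0.1198] 22 13 84.0 [10.9, 93.3, 18.5, 10.6]
```

View pics/w6.png

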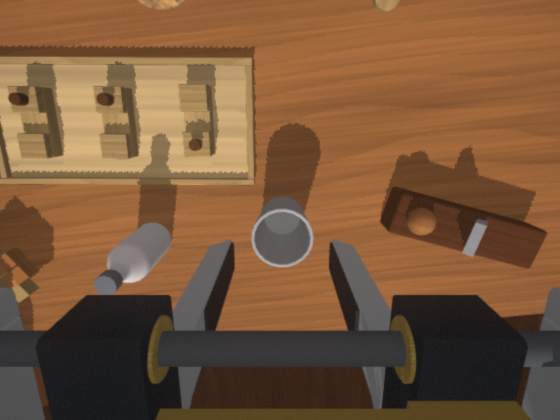

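The three blocks lie flat in the large compartment, with pegs at pixels (18,98), (105,99) and (195,145). The tin is at (283,235) and the glue bottle at (135,255), both untouched. Next I'm locating the mallet.

servo_tool(
  commands=[0.127,-0.134,0,0,0,0,0.055,0.127,-0.134,0,0,0,0,0.055,0.127,-0.134,0,0,0,0,0.055,0.127,-0.134,0,0,0,0,0.055,0.127,-0.134,0,0,0,0,0.055,0.127,-0.134,0,0,0,0,0.055],
)

```text
time: 33.5
tool_pos: [0.5606, 0.0504, 0.2792]
ee_rot: [3.14, 0.001, 3.037]
wrist_force: [-0.2, -0.3, 0.3]
width: 0.0551
finger_force: 0.0
```

```bash
cat >> h.py <<'E'
def fitmallet(w,reg,g,zb):
    S=4;big=cv2.resize(reg.astype(np.uint8)*255,None,fx=S,fy=S,interpolation=cv2.INTER_LINEAR)>127;t=np.linspace(0,2*np.pi,24)
    def mask(p):
        m=np.zeros(big.shape,np.uint8)
        for r,a,b in((.026,0,.05),(.013,.05,.122)):
            c=[proj(w,[p[0]+r*np.cos(q),p[1]+r*np.sin(q),zb+z]) for q in t for z in(a,b)]
            cv2.fillConvexPoly(m,cv2.convexHull(np.round((np.array(c)+.5)*S).astype(np.int32)),1)
        return m>0
    f=lambda p:-(mask(p)&big).sum()/(mask(p)|big).sum();g=np.array(g,float)
    r=minimize(f,g,method="Nelder-Mead",options=dict(initial_simplex=np.array([g,g+[.006,0],g+[0,.006]]),xatol=1e-5,fatol=1e-5));return r.x,-r.fun
E
python3 - <<'E'
from h import *
print(now());w=shot("wrist")
for d in spotter.trace("mallet",w):print(d["conf"],d["box"],fitmallet(w,d["region"],(.44,.05),.003))
for k in keys(w,.003,"mat_top"):print(*k)
st=now()
for m in[(.44,.05)]:plan(st,[(*m,.16,174),(*m,.095,174)])
s=shot("top")
for d in spotter.trace("mallet",s):print(d["conf"],d["box"],fitmallet(s,d["region"],(.44,.05),.003))
E
```

```text
(np.float64(0.5605865343697223), np.float64(0.050424758836373075), np.float64(0.27924259151263114), np.float64(174.02817593115282))
0.87 [247.5, 49.4, 48.3, 47.3] (array([0.44034048, 0.05037472]), np.float64(0.9491313091352652))
0.5 [134.6, 185.0, 36.3, 67.6] (array([0.44, 0.05]), np.float64(-0.0))
0.63 [0.4446 0.0539] [0.4417 0.0519] 89 89 -69.6 [236.9, 43.3, 72.7, 73.2]
0.44 [ 0.3536 -0.1948] [ 0.3538 -0.1945] 34 30 58.3 [49.3, 10.6, 29.4, 31.7]
   [0.1197, -0.0129, 0.1188] turn z 0.0
   [0.1197, -0.0129, 0.1838] turn z 0.0
```

servo_tool(
  commands=[0.12,-0.013,0.119,0,0,0,0.055,0.12,-0.013,0.119,0,0,0,0.055,0.12,-0.013,0.119,0,0,0,0.055,0.12,-0.013,0.119,0,0,0,0.055,0.12,-0.013,0.184,0,0,0,0.055,0.12,-0.013,0.184,0,0,0,0.055,0.12,-0.013,0.184,0,0,0,0.015,0.12,-0.013,0.184,0,0,0,0.015,0.12,-0.013,0.184,0,0,0,0.015,0.12,-0.013,0.184,0,0,0,0.015],
)

```text
time: 35.0
tool_pos: [0.4405, 0.0498, 0.0971]
ee_rot: [3.14, 0.005, 3.036]
wrist_force: [0.7, 1.3, 4.9]
width: 0.0257
finger_force: 30.0
```

servo_tool(
  commands=[0,0,0,0,0,0,0.015,0,0,0,0,0,0,0.015,0,0,-0.06,0,0,0,0.015,0,0,-0.1,0,0,0,0.015,0,0,-0.1,0,0,0,0.015,0,0,-0.1,0,0,0,0.015],
)

```text
time: 35.75
tool_pos: [0.4375, 0.0494, 0.1926]
ee_rot: [3.141, -0.004, 3.036]
wrist_force: [-0.8, 0.1, -3.7]
width: 0.0255
finger_force: 30.0
```

Run:
```python
from h import *
st=now();print(st)
for p in[(.583,-.0235),(.5725,-.122),(.6445,.0703)]:
    print(go(*p,.165,np.radians(174)))
```

```text
(np.float64(0.43748046500332083), np.float64(0.04940576636774041), np.float64(0.19256751529416138), np.float64(173.9688280684256))
(array([-0.1525, -0.0572,  0.0269]), array([ 0. , -0.2, -0. ]))
(array([-0.1524, -0.1563,  0.0269]), array([ 0. , -0.2, -0. ]))
(array([-0.2038,  0.0425,  0.0267]), array([ 0. , -0.2, -0. ]))
```

servo_tool(
  commands=[-0.1525,-0.057,0.0,0,0,0,0.015,-0.1525,-0.057,0.0,0,0,0,0.015,-0.1525,-0.057,0.0,0,0,0,0.015,-0.1525,-0.057,0.027,0,0,0,0.015,-0.1525,-0.057,0.027,0,0,0,0.015,-0.1525,-0.057,0.027,0,0,0,0.015],
)

```text
time: 36.5
tool_pos: [0.5835, -0.0229, 0.1667]
ee_rot: [3.141, -0.003, 3.037]
wrist_force: [0.2, 0.1, -3.4]
width: 0.0259
finger_force: 30.0
```

Run:
```python
from h import *
o=robot.get_obs();print(now(),o["wrist_force"],go(.583,-.0235,.132,np.radians(174)))
sc=shot("scene");cv2.imwrite("pics/s1.png",cv2.resize(sc["img"][100:330,130:440],(800,594),interpolation=cv2.INTER_CUBIC))
```

```text
(np.float64(0.5834922909928519), np.float64(-0.022905072824411964), np.float64(0.16665619571698645), np.float64(173.98754176006065)) [ 0.17442631  0.07591039 -3.38320269] (array([ 0.0003, -0.0007,  0.0347]), array([ 0.1, -0.2, -0. ]))
```

View pics/s1.png

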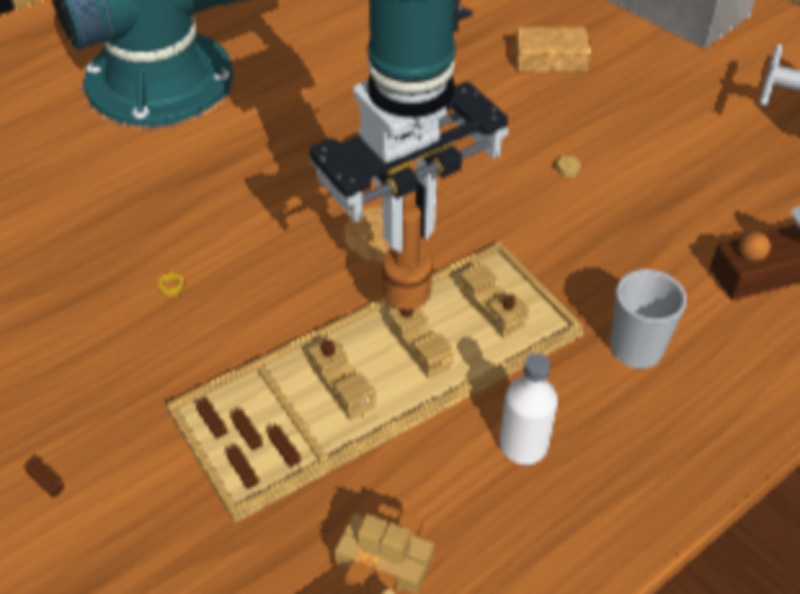

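The mallet hangs upright over the middle block's peg (407,310). All three blocks and four keys are in the tray, so I'm striking.

servo_tool(
  commands=[0,0,0.016,0,0,0,0.015,0,0,0.02,0,0,0,0.015,0,0,0.024,0,0,0,0.015,0,0,0.028,0,0,0,0.015,0,0,0.031,0,0,0,0.015,0,0,0.034,0,0,0,0.015,0,0,0.034,0,0,0,0.015],
)

```text
time: 37.42
tool_pos: [0.5842, -0.023, 0.1361]
ee_rot: [3.141, 0.001, 3.037]
wrist_force: [-3.1, 0.9, 5.4]
width: 0.0255
finger_force: 30.0
```

servo_tool(
  commands=[0,0,0.002,0,0,0,0.015,0,0,0.004,0,0,0,0.015,0,0,0.004,0,0,0,0.015],
)

```text
time: 37.8
tool_pos: [0.5843, -0.023, 0.1322]
ee_rot: [3.141, 0.001, 3.037]
wrist_force: [-4.0, 1.3, 6.9]
width: 0.0253
finger_force: 30.0
```

servo_tool(
  commands=[0,0,0.002,0,0,0,0.015,0,0,0.002,0,0,0,0.015],
)

```text
time: 38.05
tool_pos: [0.5849, -0.0231, 0.1322]
ee_rot: [3.141, 0.003, 3.037]
wrist_force: [-4.7, 0.8, 11.8]
width: 0.0253
finger_force: 30.0
```

servo_tool(
  commands=[0,0,0.003,0,0,0,0.015,0,0,0.003,0,0,0,0.015],
)

```text
time: 38.3
tool_pos: [0.5864, -0.0232, 0.132]
ee_rot: [3.141, 0.008, 3.037]
wrist_force: [-5.4, 0.8, 18.7]
width: 0.0257
finger_force: 30.0
```

servo_tool(
  commands=[0,0,-0.045,0,0,0,0.015,0,0,-0.045,0,0,0,0.015,0,0,-0.045,0,0,0,0.015,0,0,-0.045,0,0,0,0.015],
)

```text
time: 38.8
tool_pos: [0.5833, -0.0231, 0.167]
ee_rot: [3.141, -0.005, 3.036]
wrist_force: [-1.4, -0.3, -4.0]
width: 0.0256
finger_force: 30.0
```

Run:
```python
from h import *
print(now(),go(.5725,-.122,.165,np.radians(174)),go(.6445,.0703,.165,np.radians(174)))
```

```text
(np.float64(0.5832771353887033), np.float64(-0.023080511365099667), np.float64(0.16704440286481342), np.float64(173.9683315154299)) (array([ 0.0003, -0.0995,  0.0019]), array([ 0.1, -0.3, -0. ])) (array([-0.0511,  0.0993,  0.0019]), array([ 0.1, -0.3, -0. ]))
```

servo_tool(
  commands=[0,-0.0995,0,0,0,0,0.015,0,-0.0995,0,0,0,0,0.015,0,-0.0995,0,0,0,0,0.015,0,-0.0995,0.014,0,0,0,0.015,0,-0.0995,0.02,0,0,0,0.015,0,-0.0995,0.025,0,0,0,0.015,0,-0.0995,0.03,0,0,0,0.015,0,-0.0995,0.035,0,0,0,0.015,0,-0.0995,0.04,0,0,0,0.015,0,-0.0995,0.04,0,0,0,0.015],
)

```text
time: 40.05
tool_pos: [0.5738, -0.1211, 0.1322]
ee_rot: [3.14, 0.001, 3.038]
wrist_force: [-4.1, 1.6, 5.3]
width: 0.0254
finger_force: 30.0
```

servo_tool(
  commands=[0,0,0.003,0,0,0,0.015,0,0,0.003,0,0,0,0.015],
)

```text
time: 40.3
tool_pos: [0.5747, -0.1211, 0.1321]
ee_rot: [3.141, 0.004, 3.038]
wrist_force: [-4.9, 2.7, 13.6]
width: 0.0252
finger_force: 30.0
```

servo_tool(
  commands=[0,0,-0.043,0,0,0,0.015,0,0,-0.043,0,0,0,0.015,-0.051,0.199,-0.043,0,0,0,0.015,-0.051,0.199,-0.043,0,0,0,0.015,-0.051,0.199,-0.043,0,0,0,0.015,-0.051,0.199,-0.043,0,0,0,0.015,-0.051,0.199,-0.043,0,0,0,0.015,-0.051,0.199,-0.043,0,0,0,0.015],
)

```text
time: 41.3
tool_pos: [0.6451, 0.0688, 0.1692]
ee_rot: [-3.141, -0.001, 3.035]
wrist_force: [0.5, -0.1, -3.6]
width: 0.0255
finger_force: 30.0
```

Run:
```python
from h import *
print(now(),go(.6445,.0703,.165,np.radians(174)))
```

```text
(np.float64(0.6450905933217185), np.float64(0.06879494028947354), np.float64(0.16916184384462113), np.float64(173.89130712084196)) (array([0.0007, 0.0014, 0.0042]), array([-0. , -0.1, -0.1]))
```

servo_tool(
  commands=[0.0005,0.0015,0.014,0,0,0,0.015,0.0005,0.0015,0.02,0,0,0,0.015,0.0005,0.0015,0.025,0,0,0,0.015,0.0005,0.0015,0.03,0,0,0,0.015,0.0005,0.0015,0.035,0,0,0,0.015,0.0005,0.0015,0.04,0,0,0,0.015,0.0005,0.0015,0.042,0,0,0,0.015,0.0005,0.0015,0.044,0,0,0,0.015,0.0005,0.0015,0.044,0,0,0,0.015],
)

```text
time: 42.42
tool_pos: [0.6462, 0.0715, 0.1321]
ee_rot: [3.141, 0.006, 3.036]
wrist_force: [-4.4, -0.7, 13.5]
width: 0.0256
finger_force: 30.0
```

servo_tool(
  commands=[0,0,0.003,0,0,0,0.015,0,0,0.003,0,0,0,0.015],
)

```text
time: 42.68
tool_pos: [0.6475, 0.0714, 0.1319]
ee_rot: [3.141, 0.011, 3.036]
wrist_force: [-5.7, -1.9, 20.1]
width: 0.0255
finger_force: 30.0
```

All three pegs stopped at the flush height. Now lifting and carrying the mallet back over the mat.

servo_tool(
  commands=[0,0,-0.055,0,0,0,0.015,0,0,-0.065,0,0,0,0.015,0.2,-0.043,-0.065,0,0,0,0.015,0.2,-0.043,-0.065,0,0,0,0.015,0.2,-0.043,-0.065,0,0,0,0.015,0.2,-0.043,-0.065,0,0,0,0.015,0.2,-0.043,-0.065,0,0,0,0.015,0.2,-0.043,-0.065,0,0,0,0.015],
)

```text
time: 43.68
tool_pos: [0.4426, 0.0502, 0.1875]
ee_rot: [3.141, 0.0, 3.036]
wrist_force: [-0.3, 1.0, -3.5]
width: 0.0256
finger_force: 30.0
```

Run:
```python
from h import *
print(now(),robot.get_obs()["ee_rot"],go(.441,.0512,.098,np.radians(174)))
s=shot("scene");blocks(s,.006)
w=shot("wrist")
for d in spotter.trace("mallet",w):print("m",round(d["conf"],2),d["box"])
```

```text
(np.float64(0.44264062973384244), np.float64(0.05016120306918195), np.float64(0.18754787128812395), np.float64(173.967333551126)) [3.14060341e+00 3.17202486e-04 3.03630276e+00] (array([0.0018, 0.0008, 0.0895]), array([ 0.1,  0. , -0. ]))
block 0.84 [ 5.960000e-01 -1.255000e-01  1.734897e+02] iou 0.925 [249.5, 230.6, 29.1, 29.7]
block 0.75 [6.167000e-01 7.350000e-02 1.734948e+02] iou 0.905 [306.0, 199.9, 25.2, 31.2]
block 0.71 [ 6.076000e-01 -2.680000e-02  1.729734e+02] iou 0.916 [279.2, 218.5, 29.5, 25.7]
m 0.62 [245.2, 179.4, 77.9, 125.2]
m 0.59 [0.0, 272.5, 378.5, 117.3]
```

servo_tool(
  commands=[0.002,0.001,0.05,0,0,0,0.015,0.002,0.001,0.075,0,0,0,0.015,0.002,0.001,0.085,0,0,0,0.015,0.002,0.001,0.09,0,0,0,0.015,0.002,0.001,0.092,0,0,0,0.015,0.002,0.001,0.092,0,0,0,0.015],
)

```text
time: 44.62
tool_pos: [0.4409, 0.0514, 0.0972]
ee_rot: [3.14, 0.002, 3.036]
wrist_force: [-0.7, 0.6, -2.9]
width: 0.0255
finger_force: 30.0
```

servo_tool(
  commands=[0,0,0.002,0,0,0,0.015,0,0,0.002,0,0,0,0.015],
)

```text
time: 44.88
tool_pos: [0.4411, 0.0514, 0.097]
ee_rot: [3.14, 0.003, 3.036]
wrist_force: [-2.6, 0.4, 7.4]
width: 0.0256
finger_force: 30.0
```

In contact with the mat. I'm releasing and lifting away.

servo_tool(
  commands=[0,0,0,0,0,0,0.055,0,0,0,0,0,0,0.055,0,0,0,0,0,0,0.055,0,0,0,0,0,0,0.055,0,0,-0.05,0,0,0,0.055,0,0,-0.1,0,0,0,0.055,0,0,-0.15,0,0,0,0.055,-0.12,0.013,-0.18,0,0,0,0.055,-0.12,0.013,-0.18,0,0,0,0.055,-0.12,0.013,-0.18,0,0,0,0.055],
)

```text
time: 46.12
tool_pos: [0.5639, 0.0513, 0.2709]
ee_rot: [3.141, -0.004, 3.036]
wrist_force: [-0.4, -0.0, 0.7]
width: 0.0551
finger_force: 0.0
```

servo_tool(
  commands=[-0.12,-0.14,0,0,0,0,0.055,-0.12,-0.14,0,0,0,0,0.055,-0.12,-0.14,0,0,0,0,0.055,-0.12,-0.14,0,0,0,0,0.055,-0.12,-0.14,0,0,0,0,0.055,-0.12,-0.14,0,0,0,0,0.055],
)

```text
time: 46.88
tool_pos: [0.6646, -0.0987, 0.2754]
ee_rot: [3.141, 0.002, 3.038]
wrist_force: [-0.0, 0.1, 0.7]
width: 0.0552
finger_force: 0.0
```

Run:
```python
from h import *
print(now());w=shot("wrist");blocks(w,.006);cv2.imwrite("pics/w7.png",w["img"])
for d in spotter.trace("mallet",w):
    f=fitmallet(w,d["region"],(.44,.05),.003)
    if f[1]>0:print("mallet",round(d["conf"],2),f)
for k in keys(w,.013):print("key",*k)
```

```text
(np.float64(0.6645520413566844), np.float64(-0.09869124367053107), np.float64(0.27538050780392037), np.float64(174.07093433766465))
block 0.89 [6.181000e-01 7.290000e-02 1.742323e+02] iou 0.959 [396.4, 88.3, 44.2, 76.3]
block 0.77 [ 6.101000e-01 -2.700000e-02  1.735431e+02] iou 0.967 [318.7, 96.0, 36.0, 69.7]
block 0.74 [ 5.989000e-01 -1.260000e-01  1.737904e+02] iou 0.968 [239.1, 90.2, 28.9, 70.8]
key 0.88 [ 0.5497 -0.2587] [ 0.5499 -0.2586] 46 19 -4.8 [133.6, 77.4, 19.5, 39.9]
key 0.86 [ 0.5835 -0.2377] [ 0.5844 -0.2378] 45 18 -5.0 [156.8, 107.5, 17.3, 36.6]
key 0.81 [ 0.6247 -0.2191] [ 0.6247 -0.2192] 46 17 -4.7 [177.5, 139.6, 16.3, 36.1]
key 0.71 [ 0.5079 -0.4177] [ 0.5052 -0.4135] 45 20 -18.6 [0.0, 49.4, 17.4, 42.6]
key 0.69 [ 0.6178 -0.2661] [ 0.6184 -0.2663] 43 18 -5.9 [140.4, 137.3, 17.2, 36.1]
```

View pics/w7.png

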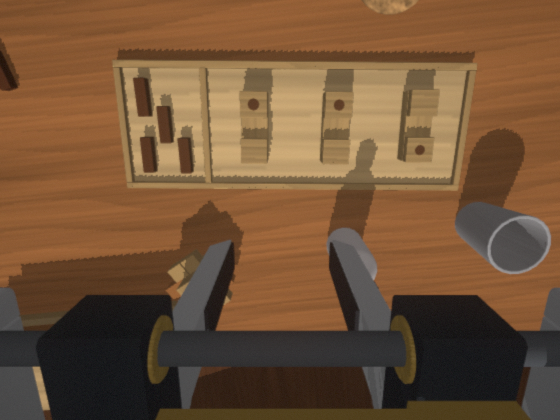

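Four keys are in the small compartment; one was nudged to (165,125) but is still inside. The three blocks lie flat, with flush pegs at (253,103), (338,104) and (420,150), and the fifth key is outside at (8,70). Last, I'm checking that the mallet is upright.

Run:
```python
from h import *
for n in("scene","top"):
    s=shot(n)
    for d in spotter.trace("mallet",s):
        f=fitmallet(s,d["region"],(.44,.05),.003);print(n,round(d["conf"],2),d["box"],f)
    if n=="scene":cv2.imwrite("pics/s2.png",cv2.resize(s["img"][100:330,130:440],(800,594),interpolation=cv2.INTER_CUBIC))
```

```text
scene 0.57 [277.3, 173.8, 4.9, 20.6] (array([0.43533594, 0.05904688]), np.float64(0.27537557152188114))
scene 0.22 [194.2, 194.8, 162.6, 103.5] (array([0.44, 0.05]), np.float64(-0.0))
top 0.58 [232.9, 235.5, 5.8, 11.1] (array([0.435875, 0.06125 ]), np.float64(0.16918130101409845))
```

View pics/s2.png

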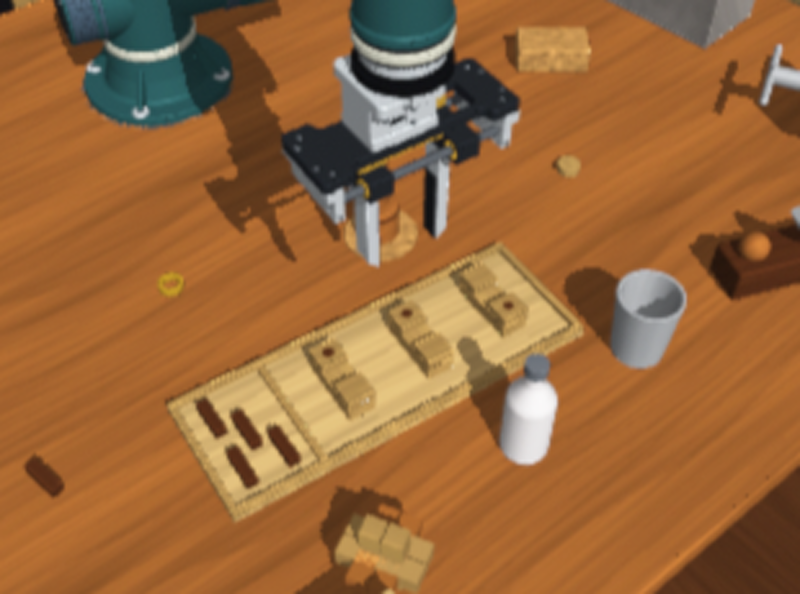

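The pegs read flush in the scene view. The gripper hides the mallet on its mat at (385,225), so I'm moving for a clear view.

servo_tool(
  commands=[0.119,0.137,0,0,0,0,0.055,0.119,0.137,0,0,0,0,0.055,0.119,0.137,0,0,0,0,0.055,0.119,0.137,0,0,0,0,0.055,0.119,0.137,0,0,0,0,0.055,0.119,0.137,0,0,0,0,0.055],
)

```text
time: 48.02
tool_pos: [0.5621, 0.0473, 0.2737]
ee_rot: [3.141, -0.0, 3.035]
wrist_force: [0.6, -0.6, -0.2]
width: 0.055
finger_force: 0.0
```

Run:
```python
from h import *
w=shot("wrist");ok=False
for d in spotter.trace("mallet",w):
    f=fitmallet(w,d["region"],(.44,.05),.003);print(round(d["conf"],2),d["box"],f);ok|=f[1]>.9 and np.hypot(*(f[0]-[.441,.0515]))<.015
print(ok)
if ok:print(close_job())
```

```text
0.57 [249.8, 43.8, 50.4, 54.8] (array([0.43774848, 0.05075301]), np.float64(0.9752872853082911))
True
the job is handed in; nothing more can be done
None
```

The job is handed in: three blocks lie flat in the tray with their pegs malleted flush, four keys are in the small compartment and the fifth is outside the tray, and the mallet stands upright on its mat (about 3 mm off centre); the hand-in returned no verdict.

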